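# Check the tufting-hook cases and kit out the good ones

## Task

First open all the blue cases on the desk so that every lid is up at once, and find out which lids swing freely and which are stiff. Then lay one tufting hook flat in the fitted bed of every case that swings freely (handle in the wide part, steel tip in the narrow channel), shut it and leave it on the desk; put every stiff case, empty and shut, flat inside the red tray. Leave spare hooks lying on the desk, and do not disturb the mug, the bottle or the mouse.

Things in the scene. Friction and masses are not known exactly. Their poses are not given: they have to be found in the camera images.
- case_a: Blue steel tool case, yellow pull tab, 0.4 kg. Shut: 70 mm wide (x), 160 long (y), 34 high (base 0-18, hollow lid 18-34, 68 wide). Origin: centre of its underside; x points from tab side to hinge side, z up. Hinge axis along y at x 35, z 18 mm. All cases look alike; some lids swing freely, some are stiff: only moving the lid tells. Absent cases read None.
- case_a_lid (a joint): Lid angle, rad: 0 shut, 1.57 upright, 1.9 leaning back on its stop. A free lid, let go, drops shut from below about 1.15 and from above about 1.4 falls back to the stop and stays open. A stiff lid (friction 0.055 N m, some 1 N at the tab) stays at any angle where it is let go.
- case_a_tab (a point): Centre of the lid's yellow tab: a round bar 24 mm long along the hinge and 12 mm thick, with domed ends, on a short stem in front of the lid. It is 17 mm out from the lid; shut, it is 86 mm from the hinge axis in x and 6 mm above it. Pinched by its domed ends between the fingertips, it turns between them as the lid swings. Axes: those of the lid.
- case_b: Same as case_a. Inside every case: black liner level with the base's rim (18 mm up), with a bed 10 mm deep (floor 8 mm up) on the centre line: a part 28 mm wide from y -74 to 8 mm for the handle, then a channel 14 mm wide to y 74 mm for the shank. A hook lies with its steel tip towards +y, handle centre at x 0, y -33, z 18 mm.
- case_b_lid (a joint): Lid angle, rad: 0 shut, 1.57 upright, 1.9 leaning back on its stop. A free lid, let go, drops shut from below about 1.15 and from above about 1.4 falls back to the stop and stays open. A stiff lid (friction 0.055 N m, some 1 N at the tab) stays at any angle where it is let go.
- case_b_tab (a point): Centre of the lid's yellow tab: a round bar 24 mm long along the hinge and 12 mm thick, with domed ends, on a short stem in front of the lid. It is 17 mm out from the lid; shut, it is 86 mm from the hinge axis in x and 6 mm above it. Pinched by its domed ends between the fingertips, it turns between them as the lid swings. Axes: those of the lid.
- case_c: Same as case_a. With the lid open the rim and liner (18 mm up) have nothing standing above them. A shut case can be lifted by gripping it across its 70 mm width 30 mm to one side of the tab, low enough for the fingertips to hold the base (the lid alone would swing open).
- case_c_lid (a joint): Lid angle, rad: 0 shut, 1.57 upright, 1.9 leaning back on its stop. A free lid, let go, drops shut from below about 1.15 and from above about 1.4 falls back to the stop and stays open. A stiff lid (friction 0.055 N m, some 1 N at the tab) stays at any angle where it is let go.
- case_c_tab (a point): Centre of the lid's yellow tab: a round bar 24 mm long along the hinge and 12 mm thick, with domed ends, on a short stem in front of the lid. It is 17 mm out from the lid; shut, it is 86 mm from the hinge axis in x and 6 mm above it. Pinched by its domed ends between the fingertips, it turns between them as the lid swings. Axes: those of the lid.
- case_d: Same as case_a. The case stands loose: while its tab is lifted along its arc it stays down, even with a stiff hinge, but it may slide a centimetre or two.
- case_d_lid (a joint): Lid angle, rad: 0 shut, 1.57 upright, 1.9 leaning back on its stop. A free lid, let go, drops shut from below about 1.15 and from above about 1.4 falls back to the stop and stays open. A stiff lid (friction 0.055 N m, some 1 N at the tab) stays at any angle where it is let go.
- case_d_tab (a point): Centre of the lid's yellow tab: a round bar 24 mm long along the hinge and 12 mm thick, with domed ends, on a short stem in front of the lid. It is 17 mm out from the lid; shut, it is 86 mm from the hinge axis in x and 6 mm above it. Pinched by its domed ends between the fingertips, it turns between them as the lid swings. Axes: those of the lid.
- hook_a: Tufting hook, 50 g, 130 mm long: a square wooden handle 70 x 20 x 20 mm, then a steel shank (6 mm thick) along the handle's axis ending in a small hook. Origin: centre of the handle, 10 mm above what it lies on; x points along the hook to the steel tip. It can lie on any of its four sides. In the bed the handle stands 10 mm above the liner.
- hook_a_tip (a point): Steel tip of hook_a, 91 mm from its origin along x.
- hook_b: Tufting hook, 50 g, 130 mm long: a square wooden handle 70 x 20 x 20 mm, then a steel shank (6 mm thick) along the handle's axis ending in a small hook. Origin: centre of the handle, 10 mm above what it lies on; x points along the hook to the steel tip. It can lie on any of its four sides. In the bed the handle stands 10 mm above the liner.
- hook_b_tip (a point): Steel tip of hook_b, 91 mm from its origin along x.
- hook_c: Tufting hook, 50 g, 130 mm long: a square wooden handle 70 x 20 x 20 mm, then a steel shank (6 mm thick) along the handle's axis ending in a small hook. Origin: centre of the handle, 10 mm above what it lies on; x points along the hook to the steel tip. It can lie on any of its four sides. In the bed the handle stands 10 mm above the liner.
- hook_c_tip (a point): Steel tip of hook_c, 91 mm from its origin along x.
- reject_tray: Flat red reject tray, fixed, 130 mm (x) by 370 mm (y), floor 4 mm thick, rim 5 mm wide and 8 mm high. Origin: centre of its underside. Two cases fit end to end along its y, each with its length along the tray's y.
- mug: White mug, 80 mm across, 90 mm high; leave alone. Origin: centre of its underside.
- ink_bottle: Black square bottle, 45 x 60 mm, 111 mm high; leave alone. Origin: centre of its underside.
- mouse: White computer mouse, 100 x 56 mm, 26 mm high; leave alone. Origin: centre of its underside.
Mind the look-alikes: they are no part of the job. What is shaped like the hook_a but green or purple is not meant.

How it is judged:
On the way:
1. all the cases on the desk stand open at once (every lid past 1.0 rad) (value of joint each of case_a_lid, case_b_lid, case_c_lid, case_d_lid above 1 rad), for 0.2 s.
At the end, for the whole second after the job is handed in: Every case shut (lid < 0.08 rad), level, at rest. Each free-lidded one on the desk with one hook in its bed (handle centre within 8 mm across, 10 mm along, 4 mm in height; within 0.15 rad; tip towards +y). Each stiff one flat on the red tray's floor, no hook in it. Spare hooks flat on the desk (value of joint each of case_a_lid, case_b_lid, case_c_lid, case_d_lid below 0.08 rad and angle between each of case_a, case_b, case_c, case_d's own z axis and vertical below 0.04 rad and linear speed of each of case_a, case_b, case_c, case_d, hook_a, hook_b, hook_c below 0.02 m/s and ((x of hook_a in the frame of case_a between -0.008 and 0.008 m and y of hook_a in the frame of case_a between -0.043 and -0.023 m and z of hook_a in the frame of case_a between 0.014 and 0.0215 m and y of hook_a_tip in the frame of case_a above 0.03 m and angle between the x axis of hook_a and the y axis of case_a, either way round below 0.15 rad) or (x of hook_b in the frame of case_a between -0.008 and 0.008 m and y of hook_b in the frame of case_a between -0.043 and -0.023 m and z of hook_b in the frame of case_a between 0.014 and 0.0215 m and y of hook_b_tip in the frame of case_a above 0.03 m and angle between the x axis of hook_b and the y axis of case_a, either way round below 0.15 rad) or (x of hook_c in the frame of case_a between -0.008 and 0.008 m and y of hook_c in the frame of case_a between -0.043 and -0.023 m and z of hook_c in the frame of case_a between 0.014 and 0.0215 m and y of hook_c_tip in the frame of case_a above 0.03 m and angle between the x axis of hook_c and the y axis of case_a, either way round below 0.15 rad)) and height (world z) of case_a between -0.003 and 0.003 m and ((x of hook_a in the frame of case_c between -0.008 and 0.008 m and y of hook_a in the frame of case_c between -0.043 and -0.023 m and z of hook_a in the frame of case_c between 0.014 and 0.0215 m and y of hook_a_tip in the frame of case_c above 0.03 m and angle between the x axis of hook_a and the y axis of case_c, either way round below 0.15 rad) or (x of hook_b in the frame of case_c between -0.008 and 0.008 m and y of hook_b in the frame of case_c between -0.043 and -0.023 m and z of hook_b in the frame of case_c between 0.014 and 0.0215 m and y of hook_b_tip in the frame of case_c above 0.03 m and angle between the x axis of hook_b and the y axis of case_c, either way round below 0.15 rad) or (x of hook_c in the frame of case_c between -0.008 and 0.008 m and y of hook_c in the frame of case_c between -0.043 and -0.023 m and z of hook_c in the frame of case_c between 0.014 and 0.0215 m and y of hook_c_tip in the frame of case_c above 0.03 m and angle between the x axis of hook_c and the y axis of case_c, either way round below 0.15 rad)) and height (world z) of case_c between -0.003 and 0.003 m and x of case_b in the frame of reject_tray between -0.06 and 0.06 m and y of case_b in the frame of reject_tray between -0.17 and 0.17 m and z of each of case_b, case_d in the frame of reject_tray below 0.0075 m and not (x of hook_a in the frame of case_b between -0.035 and 0.035 m and y of hook_a in the frame of case_b between -0.08 and 0.08 m and z of hook_a in the frame of case_b below 0.06 m) and not (x of hook_b in the frame of case_b between -0.035 and 0.035 m and y of hook_b in the frame of case_b between -0.08 and 0.08 m and z of hook_b in the frame of case_b below 0.06 m) and not (x of hook_c in the frame of case_b between -0.035 and 0.035 m and y of hook_c in the frame of case_b between -0.08 and 0.08 m and z of hook_c in the frame of case_b below 0.06 m) and x of case_d in the frame of reject_tray between -0.06 and 0.06 m and y of case_d in the frame of reject_tray between -0.17 and 0.17 m and not (x of hook_a in the frame of case_d between -0.035 and 0.035 m and y of hook_a in the frame of case_d between -0.08 and 0.08 m and z of hook_a in the frame of case_d below 0.06 m) and not (x of hook_b in the frame of case_d between -0.035 and 0.035 m and y of hook_b in the frame of case_d between -0.08 and 0.08 m and z of hook_b in the frame of case_d below 0.06 m) and not (x of hook_c in the frame of case_d between -0.035 and 0.035 m and y of hook_c in the frame of case_d between -0.08 and 0.08 m and z of hook_c in the frame of case_d below 0.06 m) and ((x of hook_a in the frame of case_a between -0.008 and 0.008 m and y of hook_a in the frame of case_a between -0.043 and -0.023 m and z of hook_a in the frame of case_a between 0.014 and 0.0215 m and y of hook_a_tip in the frame of case_a above 0.03 m and angle between the x axis of hook_a and the y axis of case_a, either way round below 0.15 rad) or (x of hook_a in the frame of case_c between -0.008 and 0.008 m and y of hook_a in the frame of case_c between -0.043 and -0.023 m and z of hook_a in the frame of case_c between 0.014 and 0.0215 m and y of hook_a_tip in the frame of case_c above 0.03 m and angle between the x axis of hook_a and the y axis of case_c, either way round below 0.15 rad) or height (world z) of hook_a between 0 and 0.0125 m) and ((x of hook_b in the frame of case_a between -0.008 and 0.008 m and y of hook_b in the frame of case_a between -0.043 and -0.023 m and z of hook_b in the frame of case_a between 0.014 and 0.0215 m and y of hook_b_tip in the frame of case_a above 0.03 m and angle between the x axis of hook_b and the y axis of case_a, either way round below 0.15 rad) or (x of hook_b in the frame of case_c between -0.008 and 0.008 m and y of hook_b in the frame of case_c between -0.043 and -0.023 m and z of hook_b in the frame of case_c between 0.014 and 0.0215 m and y of hook_b_tip in the frame of case_c above 0.03 m and angle between the x axis of hook_b and the y axis of case_c, either way round below 0.15 rad) or height (world z) of hook_b between 0 and 0.0125 m) and ((x of hook_c in the frame of case_a between -0.008 and 0.008 m and y of hook_c in the frame of case_a between -0.043 and -0.023 m and z of hook_c in the frame of case_a between 0.014 and 0.0215 m and y of hook_c_tip in the frame of case_a above 0.03 m and angle between the x axis of hook_c and the y axis of case_a, either way round below 0.15 rad) or (x of hook_c in the frame of case_c between -0.008 and 0.008 m and y of hook_c in the frame of case_c between -0.043 and -0.023 m and z of hook_c in the frame of case_c between 0.014 and 0.0215 m and y of hook_c_tip in the frame of case_c above 0.03 m and angle between the x axis of hook_c and the y axis of case_c, either way round below 0.15 rad) or height (world z) of hook_c between 0 and 0.0125 m)); the robot touches nothing.
It fails at once if the mug is pushed aside more than 30 mm or tipped (distance of mug from where it was at the start of the episode above 0.03 m or angle between mug's own z axis and vertical above 0.5 rad).
It fails at once if the ink bottle is pushed aside more than 30 mm or tipped (distance of ink_bottle from where it was at the start of the episode above 0.03 m or angle between ink_bottle's own z axis and vertical above 0.5 rad).
It fails at once if the mouse is pushed aside more than 30 mm or tipped (distance of mouse from where it was at the start of the episode above 0.03 m or angle between mouse's own z axis and vertical above 0.5 rad).
It fails at once if a case is tipped over (angle between any of case_a, case_b, case_c, case_d's own z axis and vertical above 1 rad).
Of case_a, case_b, case_c, case_d only 3 to 4 are there at a start; the rules pass over those that are not, and their reading is None.
At some moment in a run one of hook_a, hook_b, hook_c may be knocked a few centimetres aside while the robot is not near it.
Once in a run the grip may slacken for a moment while it holds something.
It also fails if it takes over 210 s, if anything falls off the work surface, if the arm or the gripper's body presses on something with over 40 N, if the wrist force passes 120 N, or if a joint passes its speed limit or range.

## Robot

A 7-joint arm with a two-finger parallel gripper is mounted at the origin on the work surface. World frame = base frame: x ahead of the robot, y to its left, z up, the work surface at z = 0. Lengths are in m, angles in rad, forces in N, time in s.
With the tool pointing down it reaches from about 0.4 to 0.85 m from the base axis. Payload 4.5 kg.
Tool frame: the origin (TCP) lies on the centre line of the jaws, within the pads' length; the fingertips stand 25 mm ahead of it and the grasp point (between the pads) lies 6 mm ahead of it (arm.nose_length is the z of the fingertips in the tool frame, in m); z points along the fingers, y is the line along which they close (so a half turn about z gives the same grasp; the last joint's range is limited). The gripper opens to 88 mm and grips with 3 to 60 N. Pads are 18 mm wide; open, the fingers measure 123 mm over their backs; the gripper's body (75 mm by 187 mm) begins 45 mm behind the grasp point.
Start: joints at [-1.134, 0.689, -0.195, 1.565, 0.157, 0.902, -0.215], TCP at [0.245, 0.575, 0.264] pointing down, gripper open.
Joint ranges: [-3.01, 3.01], [-0.46, 2.08], [-1.47, 1.51], [0.13, 2.56], [-1, 4.14], [0.04, 2.09], [-2.66, 2.66]. Speed limits (rad/s): [2.57, 2.57, 3.14, 3.14, 3.14, 3.14, 3.14].

## Interface

Orientations are given as a rotation vector (axis times angle).
In Python, from station import arm, optics, cut_out, spot_point gives the robot as it stands. The module is installed in compiled form; this text tells all that it offers.
- The arm moves only by the shell command python3 -m pendant 'ROWS' [FORCE]. ROWS is a JSON object of lists of equal length, an entry for each row: "grip": the finger opening in cm, from 0 to 8.81; "slide": the shift along the tool's x, y, z in cm, a list of three; "roll": the turn about the tool's z in degrees. In form: {"grip": [grip, ...], "slide": [[tx, ty, tz], ...], "roll": [roll, ...]}. A call has exactly 10 rows; each row shifts and turns the commanded pose from where the row before left it, along the tool's axes as they then stand; what a row does not reach is not made up. A row lasts 1/12 s, in which the tool goes at most 41.7 mm and 7.16 degrees, less where a joint would pass 70% of its speed; a pose out of reach is approached as far as the arm can. A call is refused whole if a number of a shift passes 4.17 or a number of a turn 7.16, either way. A call with a gripper value outside its range is refused whole. The fingers move at their own pace and stop on an object; FORCE is the grip in N (left out, the last holds). Time passes only in rows, so rows that do not move let the fingers close, or fill a call up. It gives the time, the measured TCP pose, the force, the opening and the grip force at its end, in the units of the state.
- arm.read_state(): the state, without advancing time (a new reading comes with each control period).
- optics.grab_frame(name): name is "scene" or "top" or "wrist"; returns (picture, depth): 384x512x3 uint8, red, green, blue; 384x512 float32, m along the optical axis (not along the pixel's ray), 0 where there is no reading.
- optics.camera_params(name): a dict with "vfov" (degrees; the focal length in pixels is half the picture's height over the tangent of half this angle, whatever the lens; pixels are square), "cx", "cy" (the principal point, pixels), "position" and "attitude" of the camera in the world. Camera axes: x right, y up, looking along -z (the intrinsics and any distortion apply to the point x, -y, -z); pixel columns grow to the right and rows downward; lengths in m; the calibration is good to about 2 mm. A picture is of the moment at which its call begins: read the wrist's pose just before it. camera_params takes no time and is no camera call; for the wrist camera it gives the pose at the moment of the call.
- arm.finish_job(): hands the job in; it is judged then, once.
Trained networks look in the newest picture that a camera, given by its name, has taken for a name from the list of things; names that differ only in an ending like _2 or _b are one class to them, and where a whole thing is asked for, a point or a joint stands for the part that bears it (a point fixed in the world has none). Each returns a list of dicts, best first, with "confidence" (0 to 1); they miss things now and then, are a little off and sometimes report something else, mostly with a low value. They report only what shows in the picture. A call takes as long as a camera call. They do not tell look-alikes from the thing itself.
- cut_out(camera, target): "mask" (384x512 bool, what is visible of it) and "uv" ([column, row] in pixels, amid what is visible of it).
- spot_point(camera, target): "uv" ([column, row] in pixels: a listed point, or the origin of a listed thing).
The state is a dict: "time": time; "joint_positions": joint angles; "qd": joint speeds; "effort": joint torques, N m; "ee_pos": TCP position; "ee_rot": TCP orientation; "wrist_force": force on the tool from outside, world axes, zero at the start; "ft_torque": the same for the moment, N m; "width": opening from 0.0 (shut) to 1.0 (fully open); "grasp_force": force on a finger pad.
Only numpy, scipy, OpenCV 4.12 (cv2) and the standard library are available. Lean on these libraries where they do the work, as an engineer would, in place of code of your own. Each camera call takes 0.05 s, during which the arm holds its last target. There are 200 camera calls.

## Working session

There is one attempt and no reset: what is moved stays moved. The work goes in short steps, Python scripts to look and compute and a shell command to move; the robot and the scene stay as the last step left them, time stands still between calls to the robot, and variables do not carry over. Pictures are saved under pics/ and viewed, at most 14 in all, crops included, and the job is handed in when it is done.

```bash
mkdir -p pics; cat > h.py <<'E'
import numpy as np, cv2
from scipy.spatial.transform import Rotation as R
from station import arm, optics, cut_out, spot_point
np.set_printoptions(precision=4,suppress=True)
def cam(name):
    p=optics.camera_params(name); a=np.array(p["attitude"],float)
    M=R.from_rotvec(a).as_matrix() if a.size==3 else (a if a.shape==(3,3) else R.from_quat(a).as_matrix())
    return p,192/np.tan(np.radians(p["vfov"])/2),M,np.array(p["position"])
def cloud(name,depth,c=None):
    p,f,M,t=c or cam(name)
    v,u=np.mgrid[0:384,0:512]
    P=np.stack([(u-p["cx"])/f*depth,-(v-p["cy"])/f*depth,-depth],-1)@M.T+t
    P[depth<=0]=np.nan
    return P
def ray(name,uv,z,c=None):
    p,f,M,t=c or cam(name)
    d=M@np.array([(uv[0]-p["cx"])/f,-(uv[1]-p["cy"])/f,-1]); return t+d*(z-t[2])/d[2]
def save(pic,n): cv2.imwrite("pics/"+n,pic[:,:,::-1])
E
python3 - <<'E'
from h import *
for n in("top","scene"):
    print(n,optics.camera_params(n))
    pic,d=optics.grab_frame(n); save(pic,n+"0.png"); np.save(n+"_d.npy",d);np.save(n+"_p.npy",pic)
print(optics.camera_params("wrist")); print(arm.read_state(), arm.nose_length)
E
```

```text
top {'vfov': 57.724337764501655, 'cx': 247.55419080189364, 'cy': 194.04021025953375, 'position': array([0.4531, 0.1148, 0.9066]), 'attitude': array([ 0.0884, -0.1031, -1.5881])}
scene {'vfov': 46.00282370301039, 'cx': 253.9551519353603, 'cy': 199.2320811773735, 'position': array([1.1562, 0.5238, 1.0428]), 'attitude': array([0.361 , 0.6844, 2.0643])}
{'vfov': 66.56383391811907, 'cx': 252.08517640631106, 'cy': 191.0192314993909, 'position': array([0.1755, 0.6049, 0.3833]), 'attitude': array([-0.2625, -0.17  ,  1.1588])}
{'time': 0.1, 'joint_positions': array([-1.1342,  0.6899, -0.1945,  1.5662,  0.1573,  0.9025, -0.2151]), 'qd': array([ 0.    , -0.0026,  0.0001, -0.0018, -0.0002,  0.0007, -0.0001]), 'effort': array([ -0.003 , -52.8501,  -1.2714, -15.3837,  -0.0526,   0.002 ,
         0.    ]), 'ee_pos': array([0.2449, 0.5745, 0.263 ]), 'ee_rot': array([-0.6283, -3.078 ,  0.0024]), 'wrist_force': array([ 0.1181, -1.1455,  0.0089]), 'ft_torque': array([ 0.0109, -0.0515, -0.0069]), 'grasp_force': 0.0, 'width': 1.0008139074872717} 0.025
```

View pics/top0.png

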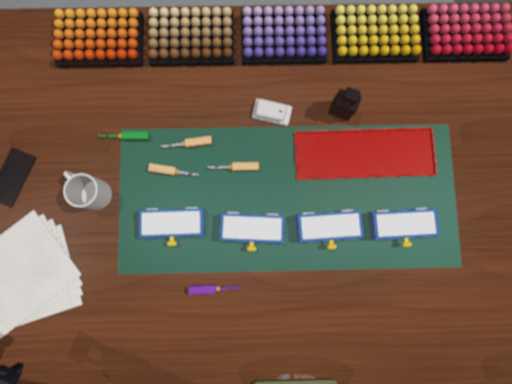

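View pics/scene0.png

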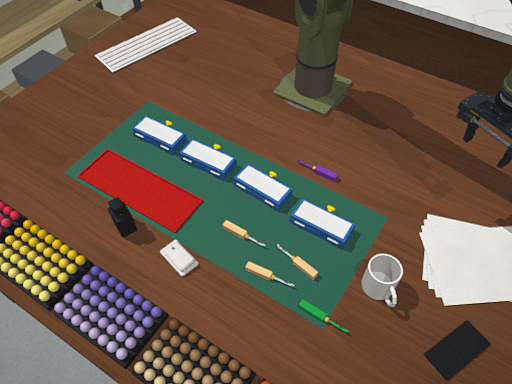

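```bash
python3 - <<'E'
from h import *
pic=np.load("top_p.npy"); d=np.load("top_d.npy"); c=cam("top"); P=cloud("top",d,c)
Z=P[...,2]; print("desk z",np.nanmedian(Z[260:268,130:450]), "pts", P[265,150],P[265,440])
def rect(m,n):
    k,l,s,ct=cv2.connectedComponentsWithStats(m.astype(np.uint8))
    for i in range(1,k):
        if s[i,4]<25: continue
        q=P[l==i]; q=q[~np.isnan(q[:,0])]
        (cx,cy),(w,h),a=cv2.minAreaRect((q[:,:2]*1000).astype(np.float32))
        print(n,"uv",ct[i].round(),"mean",q.mean(0),"rect",np.round([cx,cy,w,h,a],1),"zmed",np.median(q[:,2]))
hsv=cv2.cvtColor(pic,cv2.COLOR_RGB2HSV); H,S,V=hsv[...,0],hsv[...,1],hsv[...,2]
roi=np.zeros(Z.shape,bool); roi[125:275,118:460]=1
rect(roi&(Z>.024)&(np.mgrid[0:384,0:512][0]>200),"case")
rect(roi&(H>20)&(H<33)&(S>150)&(V>100)&(np.mgrid[0:384,0:512][0]>230),"tab")
rect(roi&(H<7)&(S>180)&(V>110),"tray")
r2=np.zeros_like(roi); r2[130:182,145:265]=1
rect(r2&(H>8)&(H<28)&(S>60)&(V>120),"handle")
optics.grab_frame("top")
for t in("hook_a","hook_a_tip","case_a","case_a_tab"):
    print(t,[(np.round(x["uv"]),round(x["confidence"],2)) for x in spot_point("top",t)])
for t,z in(("hook_a",.01),("hook_a_tip",.01),("case_a_tab",.024),("case_a",0)):
    print(t,*[ray("top",x["uv"],z,c)[:2] for x in spot_point("top",t)])
E
```

```text
desk z 0.0004818000430077962 pts [0.3862 0.3575 0.0012] [ 0.3708 -0.3856 -0.0001]
case uv [171. 224.] mean [0.4891 0.2984 0.0353] rect [480.5 298.5  89.2 159.1   0.2] zmed 0.03540115408895289
case uv [405. 225.] mean [ 0.4746 -0.2867  0.0347] rect [ 465.  -289.3   90.9  162.5    2.2] zmed 0.034956756013126866
case uv [330. 227.] mean [ 0.4729 -0.0977  0.035 ] rect [464.2 -99.1  92.3 161.2   1.3] zmed 0.03524134424002667
case uv [252. 229.] mean [0.4724 0.097  0.0352] rect [463.4  97.6 159.8  92.7  86.3] zmed 0.035341742020058464
tab uv [172. 242.] mean [0.4446 0.2977 0.0278] rect [446.  299.3  21.5  14.8  88.7] zmed 0.028977494172871043
tab uv [406. 243.] mean [ 0.4297 -0.2897  0.0286] rect [ 430.8 -288.2   16.8   17.8   11.9] zmed 0.028659397192128455
tab uv [331. 245.] mean [ 0.4276 -0.1011  0.0291] rect [428.1 -99.4  18.7  16.3  26.2] zmed 0.02882649286845579
tab uv [251. 247.] mean [0.4272 0.0991 0.0281] rect [426.9  97.5  18.4  17.8  57.9] zmed 0.02898464951307206
tray uv [364. 153.] mean [ 0.6684 -0.2053  0.004 ] rect [ 667.6 -207.   126.1  366.8    0.7] zmed 0.0039103406469209
[... 441 characters left out ...]
[163., 169.]), 0.73), (array([134., 137.]), 0.51), (array([340., 110.]), 0.34)]
hook_a_tip [(array([240., 288.]), 0.88), (array([100., 136.]), 0.87), (array([164., 148.]), 0.86), (array([248., 163.]), 0.52)]
case_a [(array([400., 225.]), 0.96), (array([258., 228.]), 0.89), (array([324., 226.]), 0.8), (array([173., 224.]), 0.63), (array([207., 166.]), 0.18)]
case_a_tab [(array([329., 246.]), 0.74)]
hook_a [0.7029 0.2388] [0.6474 0.114 ] [0.3302 0.2273] [0.6321 0.3258] [0.7199 0.4011] [ 0.784  -0.1475]
hook_a_tip [0.3256 0.1278] [0.7244 0.4911] [0.6874 0.3218] [0.6448 0.1038]
case_a_tab [ 0.4253 -0.0969]
case_a [ 0.4759 -0.291 ] [0.4754 0.0807] [ 0.4764 -0.0917] [0.4906 0.3004] [0.6419 0.2115]
```

```bash
python3 -m pendant '{"grip":[6,6,6,6,6,6,6,6,6,6],"slide":[[0,0,0],[0,0,0],[0,0,0],[0,0,0],[0,0,0],[-2,-2.7,1.1],[-2,-2.7,1.1],[-2,-2.7,1.1],[-2,-2.7,1.1],[-2,-2.7,1.1]],"roll":[-6,-6,-6,-5.1,0,0,0,0,0,0]}' 20
python3 -m pendant '{"grip":[6,6,6,6,6,6,6,6,6,6],"slide":[[-2,-2.7,1.1],[-2,-2.7,1.1],[-2,-2.7,1.1],[-2,-2.7,0.5],[-2,-2.7,0.5],[0,-0.5,0],[0,0,0],[0,0,0],[0,0,0],[0,0,0]],"roll":[0,0,0,0,0,0,0,0,0,0]}'
cat >> h.py <<'E'
def st():
    s=arm.read_state(); M=R.from_rotvec(s["ee_rot"]).as_matrix()
    print("t",round(s["time"],2),"tcp",s["ee_pos"],"yaw_y",np.degrees(np.arctan2(M[1,1],M[0,1])).round(2),"tilt",M[:,2],"F",s["wrist_force"],"w",round(s["width"]*8.81,2),"gf",s["grasp_force"],"j7",s["joint_positions"][6].round(2))
    return s,M
def comps(P,m,n,mn=25):
    k,l,s,ct=cv2.connectedComponentsWithStats(m.astype(np.uint8))
    for i in range(1,k):
        if s[i,4]<mn: continue
        q=P[l==i]; q=q[~np.isnan(q[:,0])]
        if len(q)<10: continue
        (cx,cy),(w,h),a=cv2.minAreaRect((q[:,:2]*1000).astype(np.float32))
        print(n,"uv",ct[i].round(),"mean",q.mean(0),"rect",np.round([cx,cy,w,h,a],1),"z 5/50/95",np.percentile(q[:,2],[5,50,95]))
def hsv(p): h=cv2.cvtColor(p,cv2.COLOR_RGB2HSV); return h[...,0],h[...,1],h[...,2]
def yellow(p): H,S,V=hsv(p); return (H>20)&(H<34)&(S>150)&(V>90)
E
python3 - <<'E'
from h import *
st(); c=cam("wrist"); pic,d=optics.grab_frame("wrist"); save(pic,"w1.png")
P=cloud("wrist",d,c); comps(P,yellow(pic),"tab"); comps(P,(P[...,2]>.028)&(P[...,2]<.04),"lid",200)
E
```

```text
time: 1.38
ee_pos: [0.3458, 0.4389, 0.2085]
ee_rot: [0.004, 3.141, 0.001]
wrist_force: [0.4, -0.3, -0.2]
width: 0.684
grasp_force: 0.0
time: 2.22
ee_pos: [0.4441, 0.3023, 0.1661]
ee_rot: [-0.005, 3.141, 0.003]
wrist_force: [0.2, 0.1, -0.2]
width: 0.679
grasp_force: 0.0
t 2.22 tcp [0.4441 0.3023 0.1661] yaw_y 90.17 tilt [ 0.0001  0.0018 -1.    ] F [ 0.2384  0.0621 -0.2314] w 5.98 gf 0.0 j7 0.51
tab uv [ 29. 168.] mean [0.4264 0.1012 0.0269] rect [428.6  89.9  47.   22.7  89.2] z 5/50/95 [0.0232 0.0278 0.0306]
tab uv [248. 186.] mean [0.443  0.2989 0.0273] rect [444.8 297.   21.6  26.3  66.9] z 5/50/95 [0.0242 0.0278 0.0304]
lid uv [ 27. 165.] mean [0.4233 0.1017 0.0294] rect [423.5 101.4  22.5   9.8  85.1] z 5/50/95 [0.0281 0.0293 0.0309]
lid uv [ 58. 218.] mean [0.4724 0.1238 0.0348] rect [475.6 121.  114.4  68.8  86.6] z 5/50/95 [0.0328 0.035  0.0362]
lid uv [250. 231.] mean [0.4853 0.3015 0.0346] rect [491.4 299.8  68.9 160.2   0.5] z 5/50/95 [0.033  0.0348 0.036 ]
```

View pics/w1.png

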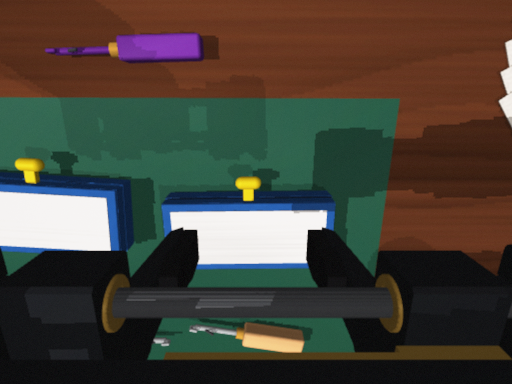

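```bash
python3 -m pendant '{"grip":[6,6,6,6,6,5,2,2,2,2],"slide":[[0.47,-0.26,2],[0,0,3],[0,0,3],[0,0,3],[0,0,1.7],[0,0,0],[0,0,0],[0,0,0],[0,0,0],[0,0,0]],"roll":[0,0,0,0,0,0,0,0,0,0]}' 12
python3 - <<'E'
import numpy as np
th=np.linspace(0,1.6,21); x=-86*np.cos(th)+6*np.sin(th); z=86*np.sin(th)+6*np.cos(th)
print([[round(-a/10,2),0,round(-b/10,2)] for a,b in zip(np.diff(x),np.diff(z))])
E
```

```text
time: 3.1
ee_pos: [0.4411, 0.2981, 0.0401]
ee_rot: [-0.0, 3.14, 0.003]
wrist_force: [-0.8, -0.1, 0.4]
width: 0.325
grasp_force: 0.0
[[np.float64(-0.08), 0, np.float64(-0.69)], [np.float64(-0.13), 0, np.float64(-0.68)], [np.float64(-0.18), 0, np.float64(-0.66)], [np.float64(-0.24), 0, np.float64(-0.65)], [np.float64(-0.29), 0, np.float64(-0.63)], [np.float64(-0.34), 0, np.float64(-0.6)], [np.float64(-0.38), 0, np.float64(-0.57)], [np.float64(-0.43), 0, np.float64(-0.54)], [np.float64(-0.47), 0, np.float64(-0.5)], [np.float64(-0.51), 0, np.float64(-0.47)], [np.float64(-0.54), 0, np.float64(-0.42)], [np.float64(-0.58), 0, np.float64(-0.38)], [np.float64(-0.6), 0, np.float64(-0.33)], [np.float64(-0.63), 0, np.float64(-0.28)], [np.float64(-0.65), 0, np.float64(-0.23)], [np.float64(-0.67), 0, np.float64(-0.18)], [np.float64(-0.68), 0, np.float64(-0.12)], [np.float64(-0.69), 0, np.float64(-0.07)], [np.float64(-0.69), 0, np.float64(-0.01)], [np.float64(-0.69), 0, np.float64(0.04)]]
```

```bash
python3 -m pendant '{"grip":[1.8,1.8,1.8,1.8,1.8,1.8,1.8,1.8,1.8,1.8],"slide":[[0,0,0],[0,0,0],[0,0,0],[0,0,0],[0,0,0],[0,0,0],[-0.08,0,-0.69],[-0.13,0,-0.68],[-0.18,0,-0.66],[-0.24,0,-0.65]],"roll":[0,0,0,0,0,0,0,0,0,0]}' 12
```

```text
time: 3.93
ee_pos: [0.4466, 0.2976, 0.0663]
ee_rot: [0.001, -3.141, -0.0]
wrist_force: [-0.2, 0.4, -1.7]
width: 0.252
grasp_force: 12.0
```

```bash
python3 -m pendant '{"grip":[1.8,1.8,1.8,1.8,1.8,1.8,1.8,1.8,1.8,1.8],"slide":[[-0.29,0,-0.63],[-0.34,0,-0.6],[-0.38,0,-0.57],[-0.43,0,-0.54],[-0.47,0,-0.5],[-0.51,0,-0.47],[-0.54,0,-0.42],[-0.58,0,-0.38],[-0.6,0,-0.33],[-0.63,0,-0.28]],"roll":[0,0,0,0,0,0,0,0,0,0]}'
python3 -m pendant '{"grip":[1.8,1.8,1.8,1.8,1.8,1.8,1.8,1.8,1.8,1.8],"slide":[[-0.65,0,-0.23],[-0.67,0,-0.18],[-0.68,0,-0.12],[-0.69,0,-0.07],[-0.69,0,-0.01],[-0.69,0,0.04],[0,0,0],[0,0,0],[0,0,0],[0,0,0]],"roll":[0,0,0,0,0,0,0,0,0,0]}'
```

```text
time: 4.77
ee_pos: [0.495, 0.2984, 0.1134]
ee_rot: [-0.001, 3.141, 0.002]
wrist_force: [-2.3, 3.3, 2.8]
width: 0.253
grasp_force: 12.0
time: 5.6
ee_pos: [0.5366, 0.2978, 0.1189]
ee_rot: [0.001, 3.139, 0.002]
wrist_force: [1.4, 4.5, 5.7]
width: 0.252
grasp_force: 12.0
```

```bash
python3 -m pendant '{"grip":[6,6,6,6,6,6,6,6,6,6],"slide":[[0,0,0],[0,0,0],[0,0,0],[0,0,-1],[0,0,-2],[0,0,-2.5],[2,-3,0],[2,-3.4,0],[2,-3.4,0],[2,-3.4,0]],"roll":[0,0,0,0,0,0,0,0,0,0]}'
python3 -m pendant '{"grip":[6,6,6,6,6,6,6,6,6,6],"slide":[[1.3,-3.4,0],[1.3,-3.4,0.5],[0,0,0],[0,0,0],[0,0,0],[0,0,0],[0,0,0],[0,0,0],[0,0,0],[0,0,0]],"roll":[0,0,0,0,0,0,0,0,0,0]}'
cat > look.py <<'E'
from h import *
import sys
st(); c=cam("wrist"); pic,d=optics.grab_frame("wrist"); save(pic,sys.argv[1]+".png")
P=cloud("wrist",d,c); comps(P,yellow(pic),"tab"); comps(P,(P[...,2]>.028)&(P[...,2]<.04)&(P[...,0]>.38),"lid",400)
E
python3 look.py w2
```

```text
time: 6.43
ee_pos: [0.454, 0.1634, 0.174]
ee_rot: [-0.0, 3.142, -0.002]
wrist_force: [0.7, 0.4, -0.2]
width: 0.679
grasp_force: 0.0
time: 7.27
ee_pos: [0.4293, 0.098, 0.1684]
ee_rot: [-0.002, 3.142, 0.0]
wrist_force: [0.3, 0.3, 0.8]
width: 0.681
grasp_force: 0.0
t 7.27 tcp [0.4293 0.098  0.1684] yaw_y 90.07 tilt [ 0.0001  0.0002 -1.    ] F [0.2977 0.2751 0.8093] w 6.0 gf 0.0 j7 0.71
tab uv [ 39. 184.] mean [ 0.4269 -0.1     0.0269] rect [ 430.5 -110.8   22.6   47.     7.8] z 5/50/95 [0.0239 0.0277 0.0305]
tab uv [254. 184.] mean [0.4264 0.0998 0.0269] rect [429.5  99.1  23.8  23.4  85.8] z 5/50/95 [0.023  0.0277 0.0304]
lid uv [250. 229.] mean [0.4685 0.0967 0.0346] rect [474.6  97.2 160.   68.6  86.5] z 5/50/95 [0.033  0.0348 0.036 ]
lid uv [ 64. 227.] mean [ 0.4671 -0.079   0.0347] rect [474.1 -82.3  68.4 128.7   2.9] z 5/50/95 [0.0326 0.035  0.0362]
```

```bash
python3 -m pendant '{"grip":[5,5,4.5,4,4,3,1.8,1.8,1.8,1.8],"slide":[[0,0,1],[0.67,0.19,2.5],[0,0,3.4],[0,0,3.5],[0,0,2.5],[0,0,0],[0,0,0],[0,0,0],[0,0,0],[0,0,0]],"roll":[3.5,0,0,0,0,0,0,0,0,0]}' 12
python3 -m pendant '{"grip":[1.8,1.8,1.8,1.8,1.8,1.8,1.8,1.8,1.8,1.8],"slide":[[0,0,0],[0,0,0],[0,0,0],[0,0,0],[0,0,0],[0,0,0],[-0.08,0,-0.69],[-0.13,0,-0.68],[-0.18,0,-0.66],[-0.24,0,-0.65]],"roll":[0,0,0,0,0,0,0,0,0,0]}' 12
```

```text
time: 8.15
ee_pos: [0.4281, 0.0984, 0.0751]
ee_rot: [0.097, 3.133, -0.01]
wrist_force: [0.3, 0.8, 1.4]
width: 0.207
grasp_force: 0.0
time: 8.98
ee_pos: [0.4336, 0.0981, 0.1014]
ee_rot: [0.096, 3.135, -0.011]
wrist_force: [-0.1, -0.1, 0.4]
width: 0.204
grasp_force: 0.0
```

```bash
python3 -m pendant '{"grip":[5,5,5,5,5,5,5,5,5,5],"slide":[[0.6,0.08,0],[0.5,0.07,0],[0,0,0],[0,0,1.2],[0,0,1.4],[0,0,1.4],[0,0,1.2],[0,0,1],[0,0,0],[0,0,0]],"roll":[0,0,0,0,0,0,0,0,0,0]}' 12
python3 -c "
from h import *
st()"
```

```text
time: 9.82
ee_pos: [0.4232, 0.0992, 0.0578]
ee_rot: [0.094, 3.14, -0.019]
wrist_force: [-0.3, -0.1, 0.2]
width: 0.57
grasp_force: 0.0
t 9.82 tcp [0.4232 0.0992 0.0578] yaw_y 86.57 tilt [-0.0002 -0.0121 -0.9999] F [-0.2783 -0.106   0.244 ] w 5.02 gf 0.0 j7 -0.39
```

```bash
python3 -m pendant '{"grip":[5,5,5,5,5,5,5,5,5,5],"slide":[[0,0,0.6],[0,0,0.6],[0,0,0.6],[0,0,0],[0,0,0],[0,0,0],[0,0,0],[0,0,0],[0,0,0],[0,0,0]],"roll":[0,0,0,0,0,0,0,0,0,0]}' 12
python3 -c "
from h import *
s,_=st();print(s['joint_positions'])"
```

```text
time: 10.65
ee_pos: [0.424, 0.0991, 0.0404]
ee_rot: [0.096, 3.138, -0.018]
wrist_force: [-0.5, -0.1, 0.5]
width: 0.569
grasp_force: 0.0
t 10.65 tcp [0.424  0.0991 0.0404] yaw_y 86.51 tilt [ 0.0019 -0.0115 -0.9999] F [-0.4907 -0.0596  0.4768] w 5.01 gf 0.0 j7 -0.54
[-0.199   0.927  -0.2335  2.2581  1.7102  0.1995 -0.5443]
```

```bash
python3 -m pendant '{"grip":[1.8,1.8,1.8,1.8,1.8,1.8,1.8,1.8,1.8,1.8],"slide":[[0.1,0.1,0],[0,0,0],[0,0,0],[0,0,0],[0,0,0],[0,0,0],[0,0,0],[0,0,0],[-0.04,0,-0.35],[-0.04,0,-0.35]],"roll":[0,0,0,0,0,0,0,0,0,0]}' 12
python3 -m pendant '{"grip":[1.8,1.8,1.8,1.8,1.8,1.8,1.8,1.8,1.8,1.8],"slide":[[-0.13,0,-0.68],[-0.18,0,-0.66],[-0.24,0,-0.65],[-0.29,0,-0.63],[-0.34,0,-0.6],[-0.38,0,-0.57],[-0.43,0,-0.54],[-0.47,0,-0.5],[0,0,0],[0,0,0]],"roll":[0,0,0,0,0,0,0,0,0,0]}'
python3 -c "
from h import *
s,_=st();print(s['joint_positions'])"
```

```text
time: 11.48
ee_pos: [0.4238, 0.0998, 0.0472]
ee_rot: [0.097, 3.138, -0.018]
wrist_force: [0.0, -1.2, -1.1]
width: 0.252
grasp_force: 12.0
time: 12.32
ee_pos: [0.4473, 0.0989, 0.095]
ee_rot: [0.097, 3.139, -0.018]
wrist_force: [-2.4, 0.3, 3.6]
width: 0.255
grasp_force: 12.0
t 12.32 tcp [0.4473 0.0989 0.095 ] yaw_y 86.48 tilt [ 0.0006 -0.0115 -0.9999] F [-2.4057  0.303   3.5952] w 2.25 gf 12.000144571065903 j7 0.14
[-0.0847  0.8246 -0.391   2.1782  1.034   0.3447  0.1437]
```

```bash
python3 -m pendant '{"grip":[1.8,1.8,1.8,1.8,1.8,1.8,1.8,1.8,1.8,1.8],"slide":[[-0.51,0,-0.47],[-0.54,0,-0.42],[-0.58,0,-0.38],[-0.6,0,-0.33],[-0.63,0,-0.28],[-0.65,0,-0.23],[-0.67,0,-0.18],[-0.68,0,-0.12],[-0.69,0,-0.07],[-0.69,0,-0.01]],"roll":[0,0,0,0,0,0,0,0,0,0]}'
python3 -m pendant '{"grip":[1.8,1.8,6,6,6,6,6,6,6,6],"slide":[[-0.69,0,0.04],[0,0,0],[0,0,0],[0,0,0],[0,0,0],[0,0,0],[0,0,-1],[0,0,-2],[0,0,-2.5],[0,0,0]],"roll":[0,0,0,0,0,0,0,0,0,0]}'
python3 -c "
from h import *
s,_=st();print(s['joint_positions'])"
```

```text
time: 13.15
ee_pos: [0.5105, 0.0948, 0.12]
ee_rot: [0.096, 3.138, -0.022]
wrist_force: [-1.1, -1.4, 5.3]
width: 0.249
grasp_force: 12.0
time: 13.98
ee_pos: [0.5188, 0.0973, 0.1784]
ee_rot: [0.095, 3.133, -0.014]
wrist_force: [0.0, 0.4, -1.1]
width: 0.677
grasp_force: 0.0
t 13.98 tcp [0.5188 0.0973 0.1784] yaw_y 86.52 tilt [ 0.0071 -0.0089 -0.9999] F [ 0.0498  0.3815 -1.0532] w 5.96 gf 0.0 j7 0.51
[ 0.1119  0.7612 -0.6575  1.9299  0.7314  0.7023  0.5131]
```

```bash
python3 -m pendant '{"grip":[6,6,6,6,6,6,6,6,6,6],"slide":[[0,0,0],[0.5,-2,0],[1,-2.2,0],[1,-2.2,0],[1,-2.2,0],[1,-2.2,0],[1,-2.2,0],[1,-2.2,0],[1,-2.2,0],[1,-2.2,0]],"roll":[-3.5,0,0,0,0,0,0,0,0,0]}'
python3 -m pendant '{"grip":[6,6,6,6,6,6,6,6,6,6],"slide":[[0.9,0,0.5],[0,0,0.5],[0,0,0],[0,0,0],[0,0,0],[0,0,0],[0,0,0],[0,0,0],[0,0,0],[0,0,0]],"roll":[0,0,0,0,0,0,0,0,0,0]}'
python3 look.py w3
python3 -c "
from h import *
s,_=st();print(s['joint_positions'])"
```

```text
time: 14.82
ee_pos: [0.4314, -0.1011, 0.1768]
ee_rot: [-0.0, 3.14, -0.018]
wrist_force: [-0.3, 0.3, 1.0]
width: 0.684
grasp_force: 0.0
time: 15.65
ee_pos: [0.4231, -0.1003, 0.1666]
ee_rot: [0.0, 3.14, -0.018]
wrist_force: [-1.1, -0.1, 0.3]
width: 0.678
grasp_force: 0.0
t 15.65 tcp [ 0.4231 -0.1003  0.1666] yaw_y 90.0 tilt [ 0.0012 -0.0117 -0.9999] F [-1.1259 -0.0579  0.3497] w 5.97 gf 0.0 j7 0.75
tab uv [252. 191.] mean [ 0.4268 -0.1012  0.0267] rect [ 428.5 -103.2   21.6   26.5   68.2] z 5/50/95 [0.0238 0.0277 0.0302]
tab uv [ 52. 192.] mean [ 0.4287 -0.2893  0.0268] rect [ 432.  -300.5   22.7   46.3    4.5] z 5/50/95 [0.0237 0.0277 0.0303]
lid uv [255. 236.] mean [ 0.4692 -0.0987  0.0346] rect [475.  -98.3  69.6 160.    3.3] z 5/50/95 [0.0329 0.0348 0.036 ]
lid uv [ 70. 232.] mean [ 0.4664 -0.2743  0.0347] rect [ 476.4 -277.6   68.9  140.2    2.2] z 5/50/95 [0.0325 0.0349 0.0361]
t 15.7 tcp [ 0.4231 -0.1003  0.1666] yaw_y 89.99 tilt [ 0.0012 -0.0117 -0.9999] F [ 0.1606 -0.2027  0.0505] w 6.01 gf 0.0 j7 0.75
[ 0.5084  0.6964 -0.6218  2.2034  0.8958  0.5149  0.7498]
```

```bash
python3 -m pendant '{"grip":[5,5,5,5,5,5,5,5,5,5],"slide":[[0,0,0],[0,-0.1,1],[0,0,1.5],[0,0,1.5],[0,0,1.5],[0,0,1.4],[0,0,1.3],[0,0,1.2],[0,0,1],[0,0,0]],"roll":[-3.1,0,0,0,0,0,0,0,0,0]}' 12
python3 -c "
from h import *
s,_=st();print(s['joint_positions'])"
```

```text
time: 16.53
ee_pos: [0.4228, -0.1023, 0.0613]
ee_rot: [0.086, -3.139, 0.018]
wrist_force: [-0.2, -0.8, 0.5]
width: 0.569
grasp_force: 0.0
t 16.53 tcp [ 0.4228 -0.1023  0.0613] yaw_y 93.15 tilt [-0.0009 -0.0116 -0.9999] F [-0.1764 -0.7718  0.5015] w 5.01 gf 0.0 j7 0.26
[ 0.315   0.8852 -0.311   2.2583  1.4854  0.2516  0.2575]
```

```bash
python3 -m pendant '{"grip":[5,5,5,5,4,1.8,1.8,1.8,1.8,1.8],"slide":[[0,0.1,0.5],[0,0,0.6],[0,0,0.6],[0,0,0.4],[0,0,0],[0,0,0],[0,0,0],[0,0,0],[0,0,0],[0,0,0]],"roll":[0,0,0,0,0,0,0,0,0,0]}' 12
python3 -m pendant '{"grip":[1.8,1.8,1.8,1.8,1.8,1.8,1.8,1.8,1.8,1.8],"slide":[[0,0,0],[0,0,0],[0,0,0],[0,0,0],[-0.04,0,-0.35],[-0.04,0,-0.35],[-0.13,0,-0.68],[-0.18,0,-0.66],[-0.24,0,-0.65],[-0.29,0,-0.63]],"roll":[0,0,0,0,0,0,0,0,0,0]}'

```

```text
time: 17.37
ee_pos: [0.4234, -0.1017, 0.0419]
ee_rot: [-0.085, 3.139, -0.018]
wrist_force: [-0.1, -0.6, 2.3]
width: 0.254
grasp_force: 12.0
time: 18.2
ee_pos: [0.4322, -0.1012, 0.0749]
ee_rot: [0.085, -3.14, 0.02]
wrist_force: [1.4, -0.9, -1.3]
width: 0.254
grasp_force: 12.0
```

```bash
python3 -m pendant '{"grip":[1.8,1.8,1.8,1.8,1.8,1.8,1.8,1.8,1.8,1.8],"slide":[[-0.34,0,-0.6],[-0.38,0,-0.57],[-0.43,0,-0.54],[-0.47,0,-0.5],[-0.51,0,-0.47],[-0.54,0,-0.42],[-0.58,0,-0.38],[-0.6,0,-0.33],[-0.63,0,-0.28],[-0.65,0,-0.23]],"roll":[0,0,0,0,0,0,0,0,0,0]}'
python3 -m pendant '{"grip":[1.8,1.8,1.8,1.8,1.8,1.8,1.8,6,6,6],"slide":[[-0.67,0,-0.18],[-0.68,0,-0.12],[-0.69,0,-0.07],[-0.69,0,-0.01],[-0.69,0,0.04],[0,0,0],[0,0,0],[0,0,0],[0,0,0],[0,0,0]],"roll":[0,0,0,0,0,0,0,0,0,0]}'
python3 -m pendant '{"grip":[6,6,6,6,6,6,6,6,6,6],"slide":[[0,0,-1],[0,0,-2],[0,0,-2.5],[0.6,-2,0],[1,-2.2,0],[1,-2.2,0],[1,-2.2,0],[1,-2.2,0],[1,-2.2,0],[1,-2.2,0]],"roll":[0,0,0,0,0,0,0,0,0,0]}'
python3 -m pendant '{"grip":[6,6,6,6,6,6,6,6,6,6],"slide":[[1,-2.0,0],[1,-1,0.5],[1,0,0.5],[0.6,0,0],[0,0,0],[0,0,0],[0,0,0],[0,0,0],[0,0,0],[0,0,0]],"roll":[0,0,0,0,0,0,0,0,0,0]}'
python3 look.py w4
```

```text
time: 19.03
ee_pos: [0.4834, -0.0985, 0.1182]
ee_rot: [0.084, -3.14, 0.021]
wrist_force: [-1.1, -2.7, 1.8]
width: 0.251
grasp_force: 12.0
time: 19.87
ee_pos: [0.5172, -0.0948, 0.1213]
ee_rot: [-0.086, 3.14, -0.016]
wrist_force: [-0.1, 0.6, -0.7]
width: 0.457
grasp_force: 0.0
time: 20.7
ee_pos: [0.4593, -0.2511, 0.1789]
ee_rot: [-0.086, 3.139, -0.018]
wrist_force: [-0.4, -0.3, -0.6]
width: 0.68
grasp_force: 0.0
time: 21.53
ee_pos: [0.4261, -0.2821, 0.1687]
ee_rot: [-0.086, 3.139, -0.018]
wrist_force: [-0.6, 0.1, -0.0]
width: 0.674
grasp_force: 0.0
t 21.53 tcp [ 0.4261 -0.2821  0.1687] yaw_y 93.13 tilt [ 0.0017 -0.0116 -0.9999] F [-0.6413  0.0955 -0.0334] w 5.94 gf 0.0 j7 1.31
tab uv [244. 188.] mean [ 0.4285 -0.2905  0.027 ] rect [ 430.3 -292.5   21.7   26.3   67.4] z 5/50/95 [0.023  0.0279 0.0304]
lid uv [247. 233.] mean [ 0.4708 -0.2855  0.0346] rect [ 477.  -288.3   69.   160.5    2.1] z 5/50/95 [0.033  0.0348 0.036 ]
```

```bash
python3 -m pendant '{"grip":[5,5,5,5,5,5,5,5,5,5],"slide":[[0.14,-0.4,0],[0,-0.4,1],[0,0,1.5],[0,0,1.7],[0,0,1.7],[0,0,1.7],[0,0,1.7],[0,0,1.5],[0,0,1.2],[0,0,0.9]],"roll":[1,0,0,0,0,0,0,0,0,0]}' 12
python3 -c "
from h import *
s,_=st();print(s['joint_positions'])"
```

```text
time: 22.42
ee_pos: [0.424, -0.2923, 0.0377]
ee_rot: [0.057, -3.14, 0.017]
wrist_force: [0.3, 0.1, -0.3]
width: 0.57
grasp_force: 0.0
t 22.42 tcp [ 0.424  -0.2923  0.0377] yaw_y 92.07 tilt [-0.0006 -0.011  -0.9999] F [ 0.3383  0.0894 -0.2598] w 5.02 gf 0.0 j7 1.03
[ 0.7737  0.9714 -0.4431  2.0242  1.1222  0.415   1.0343]
```

```bash
python3 -m pendant '{"grip":[1.8,1.8,1.8,1.8,1.8,1.8,1.8,1.8,1.8,1.8],"slide":[[-0.05,0.15,-0.15],[0,0,0],[0,0,0],[0,0,0],[0,0,0],[0,0,0],[0,0,0],[-0.08,0,-0.69],[-0.13,0,-0.68],[-0.18,0,-0.66]],"roll":[0,0,0,0,0,0,0,0,0,0]}' 12
python3 -m pendant '{"grip":[1.8,1.8,1.8,1.8,1.8,1.8,1.8,1.8,1.8,1.8],"slide":[[-0.24,0,-0.65],[-0.29,0,-0.63],[-0.34,0,-0.6],[-0.38,0,-0.57],[-0.43,0,-0.54],[-0.47,0,-0.5],[-0.51,0,-0.47],[-0.54,0,-0.42],[-0.58,0,-0.38],[-0.6,0,-0.33]],"roll":[0,0,0,0,0,0,0,0,0,0]}'
python3 -m pendant '{"grip":[1.8,1.8,1.8,1.8,1.8,1.8,1.8,1.8,1.8,1.8],"slide":[[-0.63,0,-0.28],[-0.65,0,-0.23],[-0.67,0,-0.18],[-0.68,0,-0.12],[-0.69,0,-0.07],[-0.69,0,-0.01],[-0.69,0,0.04],[0,0,0],[0,0,0],[0,0,0]],"roll":[0,0,0,0,0,0,0,0,0,0]}'
python3 -m pendant '{"grip":[6,6,6,6,6,6,6,6,6,6],"slide":[[0,0,0],[0,0,0],[0,0,0],[0,0,0],[0,0,-1],[0,0,-2],[0,0,-2.5],[0,0,-2.5],[0,0,-2.5],[0,0,-2.5]],"roll":[0,0,0,0,0,0,0,0,0,0]}'
python3 - <<'E'
from h import *
for n in("scene","top"):
    pic,d=optics.grab_frame(n); save(pic,n+"1.png"); P=cloud(n,d); comps(P,yellow(pic)&(P[...,2]>.05)&(P[...,0]<.62),"tab",8)
E
```

```text
time: 23.25
ee_pos: [0.4291, -0.2904, 0.0622]
ee_rot: [-0.057, 3.14, -0.019]
wrist_force: [1.1, -1.6, -0.1]
width: 0.252
grasp_force: 12.0
time: 24.08
ee_pos: [0.4731, -0.2884, 0.1128]
ee_rot: [-0.057, 3.14, -0.02]
wrist_force: [-0.4, -3.6, 1.4]
width: 0.254
grasp_force: 12.0
time: 24.92
ee_pos: [0.52, -0.2855, 0.121]
ee_rot: [-0.058, 3.139, -0.017]
wrist_force: [0.3, -1.8, 4.3]
width: 0.259
grasp_force: 12.0
time: 25.75
ee_pos: [0.5193, -0.2842, 0.2527]
ee_rot: [-0.058, 3.14, -0.018]
wrist_force: [0.1, -0.5, -1.7]
width: 0.682
grasp_force: 0.0
tab uv [144.  63.] mean [ 0.5046 -0.2462  0.322 ] rect [ 504.6 -247.4    5.6   24.     5.5] z 5/50/95 [0.3198 0.3219 0.3237]
tab uv [140. 130.] mean [ 0.5474 -0.2816  0.1016] rect [ 545.9 -284.2   22.1   11.9   83. ] z 5/50/95 [0.0962 0.1026 0.1058]
tab uv [192. 156.] mean [ 0.5459 -0.0912  0.1028] rect [545.6 -92.8   9.3  18.3   0.6] z 5/50/95 [0.0981 0.1026 0.1067]
tab uv [253. 177.] mean [0.5201 0.096  0.1073] rect [521.   95.9  12.5  17.9  22.2] z 5/50/95 [0.0968 0.1081 0.1116]
tab uv [317. 215.] mean [0.5371 0.2985 0.108 ] rect [537.  298.6  22.7   9.2  88.5] z 5/50/95 [0.099  0.1091 0.1128]
tab uv [414. 193.] mean [ 0.5462 -0.2821  0.1026] rect [ 546.2 -281.9    8.8   19.1   16.5] z 5/50/95 [0.0998 0.1029 0.1046]
tab uv [333. 196.] mean [ 0.5439 -0.0923  0.1027] rect [543.1 -92.8  19.6   9.7  88.7] z 5/50/95 [0.1003 0.1027 0.1056]
tab uv [164. 203.] mean [0.5334 0.2973 0.1107] rect [533.3 297.3  16.6   4.9  89.4] z 5/50/95 [0.1087 0.1109 0.1123]
tab uv [253. 209.] mean [0.5164 0.0935 0.1098] rect [516.2  93.5  16.2   5.8  80.3] z 5/50/95 [0.1075 0.1096 0.1122]
```

View pics/scene1.png

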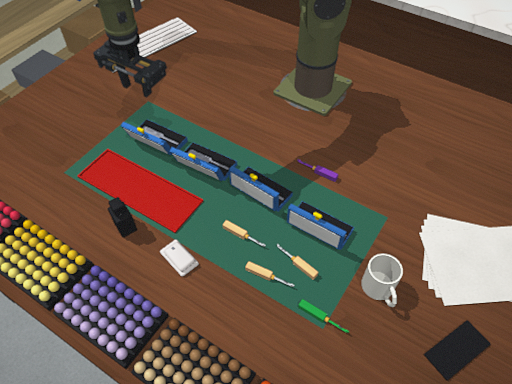

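```bash
python3 -m pendant '{"grip":[6,6,6,6,6,6,6,6,6,6],"slide":[[0,0,0],[0,0,0],[0,0,0],[0,0,0],[0,0,0],[0,0,0],[0,0,0],[0,0,0],[0,0,0],[0,0,0]],"roll":[-7,-7,-7,-7,-7,-7,-7,-7,-7,-7]}'
python3 -m pendant '{"grip":[6,6,6,6,6,6,6,6,6,6],"slide":[[0,0,0],[0,0,0],[0,0,0],[-3,-1,0],[-3,-1,0],[-3,-1,0],[-3,-1,0],[-3,-1,0],[-3,-1,0],[-3,-1,0]],"roll":[-7,-7,-3.9,0,0,0,0,0,0,0]}'
python3 -m pendant '{"grip":[6,6,6,6,6,6,6,6,6,6],"slide":[[-3,-1,1],[-3,-1,1],[-3,-1,1],[-3,-1,1],[-3,-0.8,1],[-1.4,0,1],[0,0,1],[0,0,0],[0,0,0],[0,0,0]],"roll":[0,0,0,0,0,0,0,0,0,0]}'
cat > hook.py <<'E'
from h import *
import sys
st(); c=cam("wrist"); pic,d=optics.grab_frame("wrist"); save(pic,sys.argv[1]+".png")
P=cloud("wrist",d,c); H,S,V=hsv(pic)
comps(P,(H>8)&(H<20)&(S>90)&(V>110)&(P[...,2]>.012)&(P[...,2]<.06),"wood",80)
E
python3 hook.py w5
```

```text
time: 26.68
ee_pos: [0.519, -0.2846, 0.2504]
ee_rot: [1.853, -2.529, 0.014]
wrist_force: [-1.6, -0.8, -0.2]
width: 0.681
grasp_force: 0.0
time: 27.52
ee_pos: [0.5894, -0.0734, 0.2479]
ee_rot: [2.215, -2.215, 0.013]
wrist_force: [0.5, -1.1, -0.1]
width: 0.684
grasp_force: 0.0
time: 28.35
ee_pos: [0.6379, 0.0865, 0.1768]
ee_rot: [2.213, -2.218, 0.015]
wrist_force: [0.0, -0.1, -0.1]
width: 0.681
grasp_force: 0.0
t 28.35 tcp [0.6379 0.0865 0.1768] yaw_y 179.85 tilt [ 0.0011 -0.0128 -0.9999] F [ 0.0241 -0.1413 -0.0978] w 6.0 gf 0.0 j7 2.08
wood uv [257. 212.] mean [0.633  0.1169 0.0181] rect [634.8 115.2  77.5  18.7  89.6] z 5/50/95 [0.014  0.0187 0.0202]
wood uv [199. 327.] mean [0.6999 0.2571 0.0192] rect [700.2 259.6  20.5  33.3   7.2] z 5/50/95 [0.0154 0.0195 0.0207]
wood uv [262. 348.] mean [0.6263 0.2905 0.0151] rect [626.6 289.4  12.2  16.8  89.6] z 5/50/95 [0.0125 0.0149 0.0181]
```

View pics/w5.png

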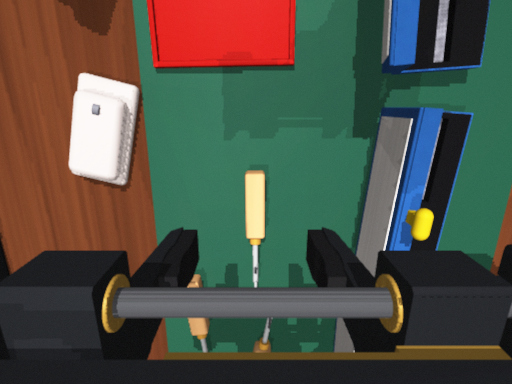

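```bash
python3 -m pendant '{"grip":[5,5,5,5,5,5,5,5,5,5],"slide":[[-0.45,0.3,0.5],[0,0,2],[0,0,2],[0,0,2],[0,0,2],[0,0,2],[0,0,1.8],[0,0,1.2],[0,0,0.5],[0,0,0]],"roll":[0,0,0,0,0,0,0,0,0,0]}' 25
python3 -m pendant '{"grip":[1,1,1,1,1,1,1,1,1,1],"slide":[[0,0,0],[0,0,0],[0,0,0],[0,0,0],[0,0,0],[0,0,0],[0,0,0],[0,0,0],[0,0,0],[0,0,0]],"roll":[0,0,0,0,0,0,0,0,0,0]}'
python3 -c "
from h import *
st()"
```

```text
time: 29.23
ee_pos: [0.6343, 0.0911, 0.0356]
ee_rot: [2.215, -2.216, 0.013]
wrist_force: [1.0, -0.4, 0.8]
width: 0.565
grasp_force: 0.0
time: 30.07
ee_pos: [0.6352, 0.0915, 0.0373]
ee_rot: [2.216, -2.217, 0.015]
wrist_force: [0.7, -0.5, 5.9]
width: 0.227
grasp_force: 25.0
t 30.07 tcp [0.6352 0.0915 0.0373] yaw_y 179.98 tilt [ 0.002  -0.0115 -0.9999] F [ 0.6798 -0.479   5.9097] w 2.0 gf 25.001935064792633 j7 1.97
```

```bash
python3 -m pendant '{"grip":[1,1,1,1,1,1,1,1,1,1],"slide":[[0,0,-0.5],[0,0,-1.5],[0,0,-2],[0,0,-2],[0,0,-2],[0,0,-2],[0,0,0],[0,0,0],[0,0,0],[0,0,0]],"roll":[0,0,0,0,0,0,0,0,0,0]}'
python3 - <<'E'
from h import *
st()
pic,d=optics.grab_frame("top"); save(pic,"top2.png"); P=cloud("top",d); X,Y,Z=[P[...,i] for i in range(3)]
comps(P,(X>.42)&(X<.56)&(Z>.012)&(Z<.024)&(Y<.4)&(Y>-.4),"rim",100)
comps(P,(X>.42)&(X<.57)&(Z>.005)&(Z<.14)&(Y<.4)&(Y>-.4),"all",100)
cv2.imwrite("pics/top2c.png",cv2.resize(pic[180:280,110:460,::-1],None,fx=2.2,fy=2.2))
np.save("P2.npy",P)
E
```

```text
time: 30.9
ee_pos: [0.6341, 0.092, 0.1353]
ee_rot: [2.215, -2.215, 0.013]
wrist_force: [-0.2, -0.7, -0.4]
width: 0.218
grasp_force: 25.0
t 30.9 tcp [0.6341 0.092  0.1353] yaw_y 180.0 tilt [-0.0008 -0.0128 -0.9999] F [-0.187  -0.6836 -0.4155] w 1.92 gf 24.99819427728653 j7 2.03
rim uv [400. 221.] mean [ 0.4857 -0.2835  0.0184] rect [ 485.1 -286.8   86.9  162.     2.8] z 5/50/95 [0.0155 0.0185 0.0214]
rim uv [327. 223.] mean [ 0.4844 -0.0946  0.0187] rect [483.  -98.   86.6 162.    3.6] z 5/50/95 [0.0158 0.0187 0.0218]
rim uv [171. 221.] mean [0.4953 0.3016 0.019 ] rect [494.8 297.5  77.  160.4   0.3] z 5/50/95 [0.0161 0.019  0.0221]
rim uv [250. 227.] mean [0.4774 0.1011 0.0189] rect [476.5  97.  161.   76.6  86.2] z 5/50/95 [0.0159 0.0189 0.022 ]
all uv [328. 218.] mean [ 0.4962 -0.0971  0.0291] rect [499.9 -96.9 120.6 162.    3.6] z 5/50/95 [0.0081 0.0191 0.0832]
all uv [400. 218.] mean [ 0.4926 -0.2801  0.0237] rect [ 495.5 -286.2  107.6  162.3    2.6] z 5/50/95 [0.0081 0.0184 0.0806]
all uv [171. 218.] mean [0.5028 0.2975 0.0311] rect [499.4 297.3  90.5 161.4   0. ] z 5/50/95 [0.0084 0.019  0.0889]
all uv [252. 224.] mean [0.4847 0.0965 0.0309] rect [487.5  97.7 164.   98.3  86.1] z 5/50/95 [0.0083 0.0189 0.0887]
```

View pics/top2c.png

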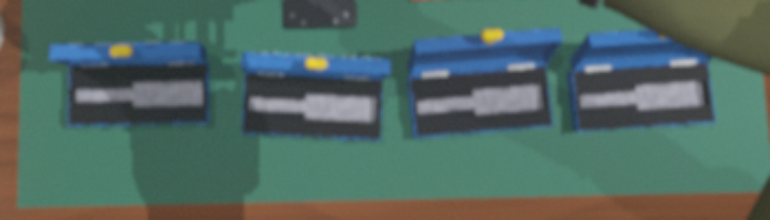

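```bash
cat > bed.py <<'E'
from h import *
import sys
def bed(pic,P):
    H,S,V=hsv(pic); X,Y,Z=[P[...,i] for i in range(3)]
    m=(S<60)&(V>85)&(Z>.0)&(Z<.018)&(X>.44)&(X<.515)&(Y>-.4)&(Y<.4)
    k,l,s,ct=cv2.connectedComponentsWithStats(m.astype(np.uint8))
    for i in range(1,k):
        if s[i,4]<60: continue
        q=P[l==i][:,:2]*1000; mid=q.mean(0)
        # axis through principal direction
        u=np.linalg.svd(q-mid,full_matrices=False)[2][0]; u*=np.sign(u[1]); n=np.array([u[1],-u[0]])
        a=(q-mid)@u; b=(q-mid)@n; lo,hi=np.percentile(a,[.5,99.5])
        # iterate the centre line: slope of mid-width per bin
        bins=np.linspace(lo,hi,13); bc=[];bm=[];bw=[]
        for j in range(12):
            r=b[(a>=bins[j])&(a<bins[j+1])]
            if len(r)>3: bc.append((bins[j]+bins[j+1])/2);bm.append((r.max()+r.min())/2);bw.append(r.max()-r.min())
        k1,k0=np.polyfit(bc,bm,1); ang=np.degrees(np.arctan2(u[0]+k1*n[0],u[1]+k1*n[1]))
        mida=(lo+hi)/2; c=mid+u*mida+n*(k0+k1*mida)
        print("bed len",round(hi-lo,1),"centre(mm)",c.round(1),"yaw deg",round(-ang,2),"widths",np.round(bw,0))
if __name__=="__main__":
    n=sys.argv[1]; st(); cc=cam(n); pic,d=optics.grab_frame(n); save(pic,sys.argv[2]+".png"); bed(pic,cloud(n,d,cc))
E
python3 bed.py top top3
python3 -m pendant '{"grip":[1,1,1,1,1,1,1,1,1,1],"slide":[[0,0,-1.5],[1,1,-1],[2,1,-1],[2,1,-1],[2,1,-1],[2,1,-1],[2,1,0],[2,1,0],[2,1,0],[2,1,0]],"roll":[0,0,0,0,0,0,0,0,0,0]}'
python3 -m pendant '{"grip":[1,1,1,1,1,1,1,1,1,1],"slide":[[2.3,1,0],[2.3,1,0],[2.3,1,0],[2.3,1,0],[1,1,0],[0,0.5,0],[0,0,0],[0,0,0],[0,0,0],[0,0,0]],"roll":[0,0,0,0,0,0,0,0,0,0]}'
python3 bed.py wrist w6
```

```text
t 30.95 tcp [0.6341 0.092  0.1352] yaw_y 179.99 tilt [-0.0009 -0.0127 -0.9999] F [ 0.0191 -0.1534 -0.2385] w 1.96 gf 24.99821662902832 j7 2.03
bed len 145.8 centre(mm) [492.2 298.9] yaw deg 0.2 widths [26. 26. 28. 28. 28. 26. 26. 11. 13. 15. 15. 13.]
bed len 146.8 centre(mm) [ 477.8 -287.6] yaw deg 2.41 widths [28. 33. 29. 28. 29. 34. 28. 18. 16. 18. 16. 16.]
bed len 146.1 centre(mm) [475.5 -99.1] yaw deg 3.78 widths [31. 31. 30. 32. 31. 29. 28. 16. 13. 18. 18. 18.]
bed len 146.4 centre(mm) [474.7  96.8] yaw deg -4.32 widths [28. 30. 30. 31. 31. 31. 28. 18. 17. 18. 16. 15.]
time: 31.83
ee_pos: [0.5442, -0.0774, 0.2044]
ee_rot: [2.217, -2.216, 0.015]
wrist_force: [0.8, -0.0, -0.5]
width: 0.228
grasp_force: 25.0
time: 32.67
ee_pos: [0.4904, -0.1774, 0.205]
ee_rot: [2.219, -2.215, 0.015]
wrist_force: [-0.8, -0.5, -1.1]
width: 0.225
grasp_force: 25.0
t 32.67 tcp [ 0.4904 -0.1774  0.205 ] yaw_y -179.9 tilt [ 0.0021 -0.0111 -0.9999] F [-0.8435 -0.4805 -1.1168] w 1.98 gf 24.998201429843903 j7 2.33
bed len 133.0 centre(mm) [ 476.9 -280.6] yaw deg 2.8 widths [29. 28. 28. 28. 28. 28. 26. 15. 14. 13. 14. 14.]
bed len 61.7 centre(mm) [ 474.4 -141.2] yaw deg 18.48 widths [28. 28. 29. 29. 29. 30. 28. 23. 10.  6.  5.  5.]
bed len 40.6 centre(mm) [467.5  49.4] yaw deg -24.27 widths [ 7. 12. 13. 17. 20. 21. 22. 24. 26. 27. 19. 12.]
```

View pics/w6.png

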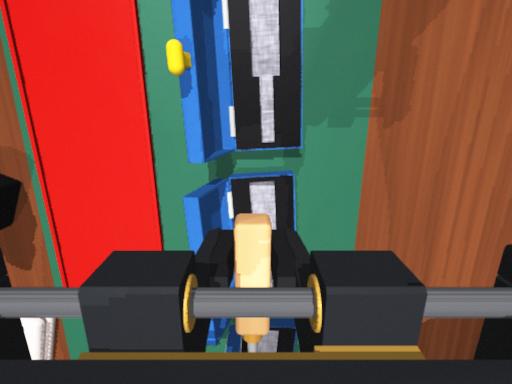

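```bash
python3 -m pendant '{"grip":[1,1,1,1,1,1,1,1,1,1],"slide":[[0,0,0],[-1.2,0.5,1],[-1.17,0.54,2],[0,0,2],[0,0,2],[0,0,2],[0,0,1],[0,0,0],[0,0,0],[0,0,0]],"roll":[-3.4,0,0,0,0,0,0,0,0,0]}'
python3 - <<'E'
from h import *
s,M=st(); print(s["joint_positions"]); cc=cam("wrist"); pic,d=optics.grab_frame("wrist"); save(pic,"w7.png")
P=cloud("wrist",d,cc); H,S,V=hsv(pic); Q=(P-s["ee_pos"])@M
m=(H>8)&(H<20)&(S>90)&(V>110)&(np.abs(Q[...,0])<.08)&(np.abs(Q[...,1])<.03)&(np.abs(Q[...,2])<.06)
q=Q[m]*1000; print(np.percentile(q,[1,5,50,95,99],axis=0))
E
```

```text
time: 33.55
ee_pos: [0.4788, -0.1563, 0.1054]
ee_rot: [2.282, -2.15, 0.016]
wrist_force: [0.1, -0.1, -0.6]
width: 0.223
grasp_force: 25.0
t 33.55 tcp [ 0.4788 -0.1563  0.1054] yaw_y -176.59 tilt [ 0.003  -0.0113 -0.9999] F [ 0.0726 -0.1193 -0.6232] w 1.96 gf 24.99813884496689 j7 2.18
[ 0.8622  1.1264 -1.2264  2.0289  1.2934  1.0969  2.1794]
[[-62.6434 -17.0823 -59.5182]
 [-59.42   -16.2168 -57.9436]
 [  7.273   -1.5405  18.1203]
 [ 27.9929  16.6064  31.7448]
 [ 29.4286  17.4133  33.8771]]
```

```bash
python3 - <<'E'
from h import *
s,M=st(); cc=cam("wrist"); pic,d=optics.grab_frame("wrist")
P=cloud("wrist",d,cc); H,S,V=hsv(pic); Q=(P-s["ee_pos"])@M*1000
m=(H>8)&(H<20)&(S>90)&(V>110)&(np.abs(Q[...,1])<13)&(Q[...,2]>10)&(Q[...,2]<42)
k,l,st_,ct=cv2.connectedComponentsWithStats(m.astype(np.uint8))
for i in range(1,k):
    if st_[i,4]>40: q=Q[l==i]; print(st_[i],np.percentile(q,[1,50,99],axis=0))
    if st_[i,4]>400:
        for b in range(-70,32,6):
            r=q[(q[:,0]>b)&(q[:,0]<=b+6)]
            if len(r): print(b,len(r),r[:,1].min().round(1),r[:,1].max().round(1),r[:,2].min().round(1))
E
```

```text
t 33.6 tcp [ 0.4788 -0.1565  0.1055] yaw_y -176.61 tilt [ 0.0033 -0.0116 -0.9999] F [-0.5993  0.6842 -0.9576] w 1.98 gf 24.99818354845047 j7 2.18
[233 214  39  74 550] [[-22.3755  -9.5289  16.5008]
 [ 13.8962  -0.449   22.77  ]
 [ 14.8155  10.0699  34.388 ]]
-28 19 -9.4 10.0 17.4
-22 56 -9.4 10.0 15.4
-16 18 -9.2 9.9 17.8
-10 28 -9.5 9.8 16.6
-4 29 -9.6 9.7 16.9
2 32 -10.2 10.1 17.2
8 116 -10.2 10.2 17.8
14 252 -7.9 9.2 19.7
[236 319  34  24 410] [[-63.2631  -9.2044  15.9839]
 [-50.2786  -2.8041  17.3954]
 [-43.0076   9.8383  23.9765]]
-64 73 -5.5 5.5 19.5
-58 83 -9.3 9.3 16.0
-52 170 -9.3 9.9 15.8
-46 84 -9.2 9.8 15.7
```

```bash
python3 -m pendant '{"grip":[1,1,1,1,1,1,1,1,1,1],"slide":[[-0.15,0,0.5],[0,0,1],[0,0,1],[0,0,1],[0,0,0.7],[0,0,0.5],[0,0,0],[0,0,0],[0,0,0],[0,0,0]],"roll":[0,0,0,0,0,0,0,0,0,0]}'
python3 -m pendant '{"grip":[1,1,1,1,1,1,1,1,1,1],"slide":[[0,0,0.2],[0,0,0.2],[0,0,0.2],[0,0,0.2],[0,0,0.2],[0,0,0],[0,0,0],[0,0,0],[0,0,0],[0,0,0]],"roll":[0,0,0,0,0,0,0,0,0,0]}'
python3 -c "
from h import *
st()"
```

```text
time: 34.48
ee_pos: [0.4782, -0.1558, 0.0577]
ee_rot: [2.281, -2.15, 0.015]
wrist_force: [-0.4, -0.5, -0.9]
width: 0.221
grasp_force: 25.0
time: 35.32
ee_pos: [0.478, -0.1559, 0.0474]
ee_rot: [2.281, -2.149, 0.014]
wrist_force: [0.4, -0.4, 0.1]
width: 0.219
grasp_force: 25.0
t 35.32 tcp [ 0.478  -0.1559  0.0474] yaw_y -176.61 tilt [ 0.0013 -0.0117 -0.9999] F [ 0.393  -0.4382  0.1406] w 1.93 gf 24.998137950897217 j7 2.11
```

```bash
python3 -m pendant '{"grip":[4,4,4,4,4,4,4,4,4,4],"slide":[[0,0,0],[0,0,0],[0,0,0],[0,0,0],[0,0,-1],[0,0,-2],[0,0,-2],[0,0,-2],[0,0,-2],[0,0,-2]],"roll":[0,0,0,0,0,0,0,0,0,0]}'
python3 - <<'E'
from h import *
s,M=st(); c=cam("wrist"); pic,d=optics.grab_frame("wrist"); save(pic,"w8.png")
P=cloud("wrist",d,c); H,S,V=hsv(pic)
comps(P,(H>8)&(H<20)&(S>90)&(V>110)&(P[...,2]>.012)&(P[...,2]<.06),"wood",80)
E
```

```text
time: 36.15
ee_pos: [0.4777, -0.1543, 0.1591]
ee_rot: [2.282, -2.149, 0.014]
wrist_force: [0.9, -0.4, 0.1]
width: 0.453
grasp_force: 0.0
t 36.15 tcp [ 0.4777 -0.1543  0.1591] yaw_y -176.56 tilt [ 0.0016 -0.0117 -0.9999] F [ 0.9041 -0.3636  0.0969] w 3.99 gf 0.0 j7 2.25
```

View pics/w8.png

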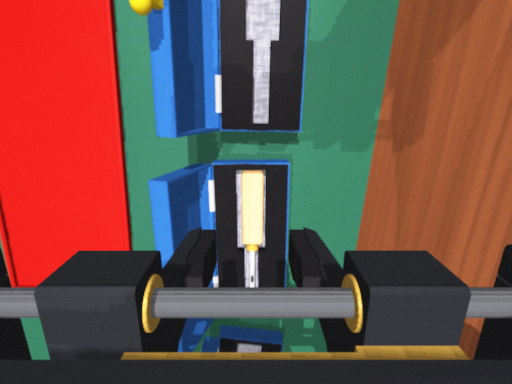

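```bash
python3 -m pendant '{"grip":[0.5,0.5,0.5,0.5,0.5,0.5,0.5,0.5,0.5,0.5],"slide":[[-0.9,-2.1,0],[-0.9,-2.1,0],[-0.9,-2.1,0],[-0.9,-2.1,0],[-0.9,-2.1,0],[-0.9,-2.1,0],[0,0,1.6],[0,0,1.6],[0,0,1.7],[0,0,0]],"roll":[0,0,0,0,0,0,0,0,0,0]}' 10
python3 -m pendant '{"grip":[0.5,0.5,0.5,0.5,0.5,0.5,0.5,0.5,0.5,0.5],"slide":[[0,0.8,0],[0,1,0],[0,1,0],[0,1,0],[0,1,0],[0,1,0],[0,1,0],[0,1,0],[0,1,0],[0,1,0]],"roll":[0,0,0,0,0,0,0,0,0,0]}'
python3 -c "
from h import *
st()"
```

```text
time: 37.03
ee_pos: [0.597, -0.0956, 0.1032]
ee_rot: [2.276, -2.144, 0.007]
wrist_force: [-0.8, -0.1, -1.0]
width: 0.055
grasp_force: 0.0
time: 37.87
ee_pos: [0.5014, -0.1002, 0.1088]
ee_rot: [2.281, -2.15, 0.015]
wrist_force: [-0.7, -0.2, -1.1]
width: 0.059
grasp_force: 0.0
t 37.87 tcp [ 0.5014 -0.1002  0.1088] yaw_y -176.62 tilt [ 0.0021 -0.0121 -0.9999] F [-0.6726 -0.2259 -1.0907] w 0.52 gf 0.0 j7 2.09
```

Push a bit further, then rise and look.

```bash
python3 -m pendant '{"grip":[0.5,0.5,0.5,0.5,0.5,0.5,0.5,0.5,0.5,0.5],"slide":[[0,1,0],[0,1,0],[0,0,0],[0,0,-2],[0,0,-2.5],[-2,-2,-2],[-2.5,-2,0],[-2.5,-2,0],[-2.5,-2,0],[-2.5,-2,0]],"roll":[0,0,0,0,0,0,0,0,0,0]}'
python3 - <<'E'
from h import *
st()
pic,d=optics.grab_frame("scene"); save(pic,"scene2.png"); P=cloud("scene",d)
comps(P,yellow(pic)&(P[...,0]<.62)&(P[...,2]<.12),"tab",8)
H,S,V=hsv(pic); comps(P,(H>8)&(H<22)&(S>80)&(V>130)&(P[...,2]>.008)&(P[...,2]<.03)&(P[...,0]<.75)&(P[...,0]>.3)&(np.abs(P[...,1])<.45),"wood",60)
E
python3 bed.py top top4
```

```text
time: 38.7
ee_pos: [0.5762, 0.0265, 0.1722]
ee_rot: [2.281, -2.15, 0.015]
wrist_force: [-0.2, -0.8, 0.6]
width: 0.059
grasp_force: 0.0
t 38.7 tcp [0.5762 0.0265 0.1722] yaw_y -176.63 tilt [ 0.0023 -0.0117 -0.9999] F [-0.1796 -0.7626  0.5616] w 0.52 gf 0.0 j7 2.08
tab uv [140. 129.] mean [ 0.5377 -0.2936  0.0884] rect [ 518.7 -318.8  113.9   15.1   52. ] z 5/50/95 [0.0125 0.1021 0.1063]
tab uv [253. 176.] mean [0.5057 0.0872 0.089 ] rect [485.6  74.8  90.9  17.9  32.3] z 5/50/95 [0.0199 0.1074 0.1129]
tab uv [317. 215.] mean [0.5293 0.2963 0.0974] rect [504.9 290.1  76.9  21.7  14.5] z 5/50/95 [0.019  0.1081 0.1121]
wood uv [304. 267.] mean [0.635  0.326  0.0192] rect [633.5 323.4  76.9  20.4  79.9] z 5/50/95 [0.0123 0.0199 0.0234]
wood uv [259. 270.] mean [0.7065 0.2358 0.0192] rect [705.2 237.1  21.5  76.5   6.9] z 5/50/95 [0.0118 0.0199 0.0236]
t 38.75 tcp [0.5792 0.0337 0.1733] yaw_y -176.37 tilt [ 0.0071 -0.0037 -1.    ] F [3.9489 3.9536 1.2008] w 0.51 gf 0.0 j7 2.08
bed len 143.3 centre(mm) [492.9 297.8] yaw deg 0.1 widths [26. 26. 26. 25. 25. 28. 26. 12. 13. 13. 11. 10.]
bed len 142.5 centre(mm) [ 478.  -289.8] yaw deg 2.28 widths [26. 28. 30. 31. 30. 33. 31. 16. 18. 16. 16. 18.]
bed len 145.1 centre(mm) [474.2  96.2] yaw deg -3.65 widths [28. 31. 31. 28. 28. 31. 26. 13. 15. 15. 13. 13.]
```

View pics/scene2.png

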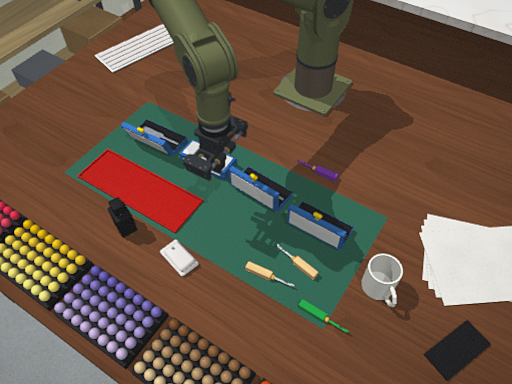

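```bash
python3 -m pendant '{"grip":[5,5,5,5,5,5,5,5,5,5],"slide":[[0,0,0],[0,0,0],[0,0,0],[0,0,0],[0,0,0],[0,0,0],[0,0,0],[0,0,0],[0,0,0],[0,0,0]],"roll":[7.1,7.1,7.1,7.1,7.1,7.1,7.1,7.1,7.1,7.1]}' 25
python3 -m pendant '{"grip":[5,5,5,5,5,5,5,5,5,5],"slide":[[0,0,0],[0,0,0],[0,0,0],[0,0,0],[0,0,0],[0,0,0],[0,0,0],[0,0,0],[0,0,0],[0,0,0]],"roll":[7.1,7.1,7.1,7.1,7.1,7.1,7.1,7.1,7.1,7.1]}'
python3 -m pendant '{"grip":[5,5,5,5,5,5,5,5,5,5],"slide":[[0,0,0],[0,0,0],[0,0,0],[0,0,0],[0,0,0],[2.66,2.44,0],[2.66,2.44,0],[2.66,2.44,0],[2.66,2.44,0],[2.66,2.44,0]],"roll":[7.1,7.1,7.1,7.1,6.3,0,0,0,0,0]}'
python3 -m pendant '{"grip":[5,5,5,5,5,5,5,5,5,5],"slide":[[2.66,2.44,0],[0,0,0],[0,0,0],[0,0,0],[0,0,0],[0,0,0],[0,0,0],[0,0,0],[0,0,0],[0,0,0]],"roll":[0,0,0,0,0,0,0,0,0,0]}'
python3 hook.py w9
```

```text
time: 39.63
ee_pos: [0.5748, 0.0247, 0.1718]
ee_rot: [0.599, -3.083, 0.019]
wrist_force: [-0.5, 0.4, 0.6]
width: 0.564
grasp_force: 0.0
time: 40.47
ee_pos: [0.5747, 0.0249, 0.1718]
ee_rot: [1.3, 2.854, -0.016]
wrist_force: [0.2, 0.8, -0.5]
width: 0.566
grasp_force: 0.0
time: 41.3
ee_pos: [0.6814, 0.1724, 0.1703]
ee_rot: [2.083, 2.341, -0.013]
wrist_force: [0.7, -0.1, 0.1]
width: 0.57
grasp_force: 0.0
time: 42.13
ee_pos: [0.7021, 0.2009, 0.1695]
ee_rot: [2.082, 2.341, -0.013]
wrist_force: [-0.7, 0.4, -0.4]
width: 0.568
grasp_force: 0.0
t 42.13 tcp [0.7021 0.2009 0.1695] yaw_y 6.68 tilt [ 0.0012 -0.0117 -0.9999] F [-0.6564  0.3694 -0.409 ] w 5.01 gf 0.0 j7 -0.65
wood uv [189.  27.] mean [0.6346 0.3269 0.0192] rect [630.4 318.6  65.3  20.6  79.8] z 5/50/95 [0.0145 0.0196 0.0211]
wood uv [260. 133.] mean [0.7033 0.2478 0.0176] rect [703.3 238.5  19.3  73.5   6.4] z 5/50/95 [0.0135 0.018  0.0201]
wood uv [506. 214.] mean [0.9299 0.2061 0.0459] rect [930.  205.9   8.4  17.4  18.7] z 5/50/95 [0.0435 0.0459 0.0483]
wood uv [501. 240.] mean [0.9334 0.181  0.0473] rect [934.1 180.   19.3  15.8  89.2] z 5/50/95 [0.0445 0.0474 0.0499]
wood uv [490. 267.] mean [0.9332 0.1526 0.0475] rect [933.5 151.9  14.4  19.7   0.6] z 5/50/95 [0.045  0.0475 0.0498]
```

```bash
python3 -m pendant '{"grip":[5,5,5,5,5,5,5,5,5,5],"slide":[[0.8,0.3,0.2],[0.73,0.29,1.85],[0,0,2],[0,0,2],[0,0,2],[0,0,2],[0,0,1.6],[0,0,1.2],[0,0,0.4],[0,0,0]],"roll":[0,0,0,0,0,0,0,0,0,0]}' 25
python3 -m pendant '{"grip":[1,1,1,1,1,1,1,1,1,1],"slide":[[0,0,0],[0,0,0],[0,0,0],[0,0,0],[0,0,0],[0,0,0],[0,0,0],[0,0,0],[0,0,0],[0,0,0]],"roll":[0,0,0,0,0,0,0,0,0,0]}'
python3 -m pendant '{"grip":[1,1,1,1,1,1,1,1,1,1],"slide":[[0,0,-0.5],[0,0,-1.5],[0,0,-2],[0,0,-2.5],[0,0,-2.5],[0,0,-2.5],[0,0,-2.5],[0,0,-2],[0,0,0],[0,0,0]],"roll":[0,0,0,0,0,0,0,0,0,0]}'
cat > held.py <<'E'
from h import *
s,M=st(); print(s["joint_positions"]); cc=cam("wrist"); pic,d=optics.grab_frame("wrist"); save(pic,"held.png")
P=cloud("wrist",d,cc); H,S,V=hsv(pic); Q=(P-s["ee_pos"])@M*1000
m=(H>8)&(H<20)&(S>90)&(V>110)&(np.abs(Q[...,1])<13)&(Q[...,2]>10)&(Q[...,2]<42)
k,l,st_,ct=cv2.connectedComponentsWithStats(m.astype(np.uint8))
for i in range(1,k):
    if st_[i,4]>40: q=Q[l==i]; print(st_[i],np.percentile(q,[1,50,99],axis=0))
E
python3 held.py
```

```text
time: 43.02
ee_pos: [0.7058, 0.2155, 0.0356]
ee_rot: [2.083, 2.342, -0.015]
wrist_force: [-0.2, 0.1, 0.5]
width: 0.572
grasp_force: 0.0
time: 43.85
ee_pos: [0.7067, 0.2156, 0.0375]
ee_rot: [2.082, 2.34, -0.011]
wrist_force: [-2.0, -1.5, 6.5]
width: 0.226
grasp_force: 25.0
time: 44.68
ee_pos: [0.7066, 0.2178, 0.1987]
ee_rot: [2.081, 2.34, -0.008]
wrist_force: [-0.3, -0.5, -1.2]
width: 0.226
grasp_force: 25.0
t 44.68 tcp [0.7066 0.2178 0.1987] yaw_y 6.69 tilt [ 0.0039 -0.0105 -0.9999] F [-0.3293 -0.5286 -1.1909] w 1.99 gf 24.989908933639526 j7 -0.64
[-0.101   0.9801 -0.6291  1.206   0.583   1.1322 -0.6432]
[ 232  132   40  144 2110] [[ -5.6402 -10.0405  15.9887]
 [ 46.4611  -0.6911  17.8307]
 [ 61.3378   9.0452  28.2633]]
[268 219   3  57 136] [[-13.6686   8.1194  16.811 ]
 [  0.7519   8.8314  18.569 ]
 [ 17.9566   9.5813  20.1469]]
```

```bash
python3 -m pendant '{"grip":[1,1,1,1,1,1,1,1,1,1],"slide":[[0,0,0],[-3.06,-1.39,0],[-3.06,-1.39,0],[-3.06,-1.39,0],[-3.06,-1.39,0],[-3.06,-1.39,0],[-3.06,-1.39,0],[-3.06,-1.39,0],[-3.06,-1.39,0],[-3.06,-1.39,0]],"roll":[4.3,0,0,0,0,0,0,0,0,0]}'
python3 -m pendant '{"grip":[1,1,1,1,1,1,1,1,1,1],"slide":[[-3.06,-1.39,0],[-3.06,-1.39,0],[-3.06,-1.39,0],[-3.06,-1.39,0],[-3.06,-1.39,0],[-3.06,-1.39,0],[-3.06,-1.39,0],[-3.06,-1.39,0],[-3.06,-1.39,0],[0,0,0]],"roll":[0,0,0,0,0,0,0,0,0,0]}'
python3 held.py
```

```text
time: 45.57
ee_pos: [0.5907, -0.0647, 0.1983]
ee_rot: [2.17, 2.263, -0.016]
wrist_force: [0.5, -0.6, -0.7]
width: 0.221
grasp_force: 25.0
time: 46.4
ee_pos: [0.4732, -0.352, 0.2005]
ee_rot: [2.184, 2.25, -0.024]
wrist_force: [-0.6, -0.4, -1.7]
width: 0.222
grasp_force: 25.0
t 46.4 tcp [ 0.4732 -0.352   0.2005] yaw_y 1.71 tilt [-0.0063 -0.0156 -0.9999] F [-0.6211 -0.3763 -1.7051] w 1.96 gf 24.988865554332733 j7 -0.02
[ 0.93    0.7965 -0.6764  1.7264  0.6578  0.858  -0.0191]
[ 232  132   40  146 2134] [[-14.9893 -10.0835  15.9484]
 [ 46.2306  -0.2386  17.8168]
 [ 61.3939   9.3016  28.1208]]
```

```bash
python3 -m pendant '{"grip":[1,1,1,1,1,1,1,1,1,1],"slide":[[0,0,0],[0,0,1],[0,0,2],[0,0,2],[0,0,2],[0,0,1.5],[0,0,0.5],[0,0,0],[0,0,0],[0,0,0]],"roll":[0,0,0,0,0,0,0,0,0,0]}'
python3 bed.py top t5
```

```text
time: 47.28
ee_pos: [0.4802, -0.3439, 0.1138]
ee_rot: [2.166, 2.261, -0.011]
wrist_force: [0.3, -0.1, -0.4]
width: 0.226
grasp_force: 25.0
t 47.28 tcp [ 0.4802 -0.3439  0.1138] yaw_y 2.45 tilt [ 0.0027 -0.0119 -0.9999] F [ 0.3262 -0.0893 -0.3752] w 1.99 gf 24.98987227678299 j7 -0.12
bed len 145.9 centre(mm) [492.3 298.8] yaw deg 0.22 widths [31. 29. 31. 30. 31. 26. 26. 15. 15. 15. 15. 15.]
bed len 137.7 centre(mm) [ 476.9 -287.4] yaw deg 0.04 widths [ 3. 26. 31. 31. 31. 28. 28. 13. 13. 13. 15. 13.]
bed len 147.6 centre(mm) [474.1  97.3] yaw deg -4.35 widths [26. 30. 31. 30. 26. 31. 30. 15. 18. 13. 15. 13.]
```

```bash
python3 -m pendant '{"grip":[1,1,1,1,1,1,1,1,1,1],"slide":[[0.1,-0.05,0.5],[0,0,1.2],[0,0,1.2],[0,0,1.2],[0,0,1],[0,0,0.5],[0,0,0],[0,0,0],[0,0,0],[0,0,0]],"roll":[0,0,0,0,0,0,0,0,0,0]}'
python3 -m pendant '{"grip":[1,1,1,1,1,1,1,1,1,1],"slide":[[0,0,0.2],[0,0,0.2],[0,0,0.2],[0,0,0.2],[0,0,0.2],[0,0,0],[0,0,0],[0,0,0],[0,0,0],[0,0,0]],"roll":[0,0,0,0,0,0,0,0,0,0]}'
```

```text
time: 48.17
ee_pos: [0.4792, -0.3442, 0.0576]
ee_rot: [2.168, 2.26, -0.011]
wrist_force: [-0.5, -0.4, -0.6]
width: 0.222
grasp_force: 25.0
time: 49.0
ee_pos: [0.4789, -0.3442, 0.0471]
ee_rot: [2.168, 2.261, -0.012]
wrist_force: [0.6, 1.4, 0.0]
width: 0.222
grasp_force: 25.0
```

```bash
python3 -m pendant '{"grip":[4,4,4,4,4,4,4,4,4,4],"slide":[[0,0,0],[0,0,0],[0,0,0],[0,0,0],[0,0,-1],[0,0,-2],[0,0,-2],[0,0,-2],[0,0,-2],[0,0,-2]],"roll":[0,0,0,0,0,0,0,0,0,0]}'
python3 -c "
from h import *
st(); pic,d=optics.grab_frame('wrist'); save(pic,'w10.png')"
```

```text
time: 49.83
ee_pos: [0.4786, -0.3427, 0.1588]
ee_rot: [2.168, 2.261, -0.012]
wrist_force: [-0.7, -0.6, -0.0]
width: 0.458
grasp_force: 0.0
t 49.83 tcp [ 0.4786 -0.3427  0.1588] yaw_y 2.41 tilt [ 0.0015 -0.0117 -0.9999] F [-0.7151 -0.5585 -0.0065] w 4.03 gf 0.0 j7 -0.07
```

View pics/w10.png

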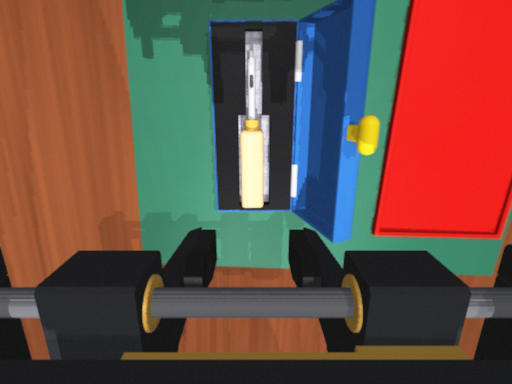

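```bash
python3 - <<'E'
from h import *
c=cam("wrist"); pic,d=optics.grab_frame("wrist"); P=cloud("wrist",d,c); H,S,V=hsv(pic)
print(hsv(pic)[0][165,252],S[165,252],V[165,252])
m=np.zeros(H.shape,bool); m[112:212,236:270]=1
comps(P,m&(H>8)&(H<24)&(S>60)&(V>150),"wood",100)
q=P[125:207:6,252]; print(q)
comps(P,(P[...,2]>.0)&(P[...,2]<.03)&(P[...,0]>.43)&(P[...,0]<.52)&(V<75)&(S<90),"liner",400)
E
```

```text
28 49 255
wood uv [249. 153.] mean [ 0.4768 -0.3139  0.0243] rect [ 477.  -321.8   20.8   77.6    2.8] z 5/50/95 [0.0095 0.0261 0.0281]
[[ 0.4789 -0.2887  0.0234]
 [ 0.4791 -0.2933  0.0282]
 [ 0.4793 -0.2983  0.0283]
 [ 0.4795 -0.3034  0.029 ]
 [ 0.4797 -0.3085  0.029 ]
 [ 0.4799 -0.3139  0.0284]
 [ 0.4801 -0.3193  0.0284]
 [ 0.4804 -0.3247  0.0281]
 [ 0.4806 -0.33    0.0288]
 [ 0.4808 -0.3359  0.0275]
 [ 0.4811 -0.3416  0.0273]
 [ 0.4813 -0.3469  0.0287]
 [ 0.4815 -0.3528  0.0281]
 [ 0.4818 -0.3589  0.0275]]
liner uv [250. 103.] mean [ 0.477  -0.2733  0.018 ] rect [ 477.6 -287.    66.9  157.5    2.7] z 5/50/95 [0.0168 0.018  0.0192]
```

```bash
python3 -m pendant '{"grip":[0.5,0.5,0.5,0.5,0.5,0.5,0.5,0.5,0.5,0.5],"slide":[[0.9,2.1,0],[0.9,2.1,0],[0.9,2.1,0],[0.9,2.1,0],[0.9,2.1,0],[0.9,2.0,0],[0,0,1.6],[0,0,1.6],[0,0,1.7],[0,0,0]],"roll":[0,0,0,0,0,0,0,0,0,0]}' 10
python3 -m pendant '{"grip":[0.5,0.5,0.5,0.5,0.5,0.5,0.5,0.5,0.5,0.5],"slide":[[0,-0.8,0],[0,-1,0],[0,-1,0],[0,-1,0],[0,-1,0],[0,-1,0],[0,-1,0],[0,-1,0],[0,-1,0],[0,-1,0]],"roll":[0,0,0,0,0,0,0,0,0,0]}'
python3 -m pendant '{"grip":[0.5,0.5,0.5,0.5,0.5,0.5,0.5,0.5,0.5,0.5],"slide":[[0,-1,0],[0,-1,0],[0,0,0],[0,0,-2],[0,0,-2.5],[2.5,2,-2],[2.5,2,0],[2.5,2,0],[2.5,2,0],[2.5,0,0]],"roll":[0,0,0,0,0,0,0,0,0,0]}'
python3 -c "
from h import *
st()"
```

```text
time: 50.77
ee_pos: [0.5986, -0.2838, 0.1035]
ee_rot: [2.172, 2.266, -0.018]
wrist_force: [-0.6, -0.7, -1.4]
width: 0.059
grasp_force: 0.0
time: 51.6
ee_pos: [0.5031, -0.2888, 0.109]
ee_rot: [2.167, 2.259, -0.011]
wrist_force: [0.7, -0.1, 0.7]
width: 0.057
grasp_force: 0.0
time: 52.43
ee_pos: [0.5629, -0.1577, 0.1726]
ee_rot: [2.165, 2.258, -0.002]
wrist_force: [0.7, 0.1, 0.1]
width: 0.06
grasp_force: 0.0
t 52.43 tcp [ 0.5629 -0.1577  0.1726] yaw_y 2.41 tilt [ 0.0088 -0.01   -0.9999] F [0.6812 0.1467 0.0764] w 0.53 gf 0.0 j7 -0.39
```

```bash
python3 -m pendant '{"grip":[0.5,0.5,0.5,0.5,0.5,0.5,0.5,0.5,0.5,0.5],"slide":[[0,0,0],[2.76,-0.19,0],[2.76,-0.19,0],[2.76,-0.19,0],[2.76,-0.19,0],[2.76,-0.19,0],[2.76,-0.19,0],[2.76,-0.19,0],[2.76,-0.19,0],[2.76,-0.19,0]],"roll":[6.2,0,0,0,0,0,0,0,0,0]}'
python3 -m pendant '{"grip":[0.5,0.5,0.5,0.5,0.5,0.5,0.5,0.5,0.5,0.5],"slide":[[0,0,0],[0,0,0],[0,0,1],[0,0,2],[0,0,2],[0,0,2],[0,0,0],[0,0,0],[0,0,0],[0,0,0]],"roll":[0,0,0,0,0,0,0,0,0,0]}'
python3 - <<'E'
from h import *
st()
pic,d=optics.grab_frame("top"); P=cloud("top",d); save(pic,"top6.png")
comps(P,yellow(pic)&(P[...,0]<.62),"tab",8)
X,Y,Z=P[...,0],P[...,1],P[...,2]
comps(P,(X>.4)&(X<.6)&(Z>.028)&(Z<.04)&(Y<.0),"lid",300)
E
```

```text
time: 53.27
ee_pos: [0.5579, 0.0906, 0.1691]
ee_rot: [2.287, 2.14, -0.008]
wrist_force: [0.8, 0.5, 0.7]
width: 0.059
grasp_force: 0.0
time: 54.1
ee_pos: [0.5584, 0.0877, 0.0991]
ee_rot: [2.288, 2.138, -0.009]
wrist_force: [-0.1, -0.5, 0.3]
width: 0.056
grasp_force: 0.0
t 54.1 tcp [0.5584 0.0877 0.0991] yaw_y -3.86 tilt [ 0.003  -0.0112 -0.9999] F [-0.1401 -0.5203  0.2747] w 0.49 gf 0.0 j7 -0.99
tab uv [164. 203.] mean [0.5335 0.2971 0.11  ] rect [533.3 297.3  15.3   5.3  89.3] z 5/50/95 [0.1065 0.1106 0.112 ]
tab uv [253. 209.] mean [0.5139 0.0952 0.1408] rect [513.8  95.2  14.8   3.6  90. ] z 5/50/95 [0.1091 0.1126 0.1812]
tab uv [331. 245.] mean [ 0.4287 -0.1013  0.0275] rect [ 427.9 -103.    22.3   20.9   53.3] z 5/50/95 [0.0245 0.0283 0.0316]
lid uv [310. 231.] mean [ 0.4631 -0.0487  0.0352] rect [471.1 -60.   65.7  84.2   2.8] z 5/50/95 [0.0322 0.0353 0.0381]
```

```bash
python3 -m pendant '{"grip":[0.5,0.5,0.5,0.5,0.5,0.5,0.5,0.5,0.5,0.5],"slide":[[0.37,0,-0.34],[0,-0.6,0],[0,-0.58,0],[0,-0.6,-0.12],[0,-0.61,-0.11],[0,-0.62,0],[0,-0.62,0],[0,-0.6,0.13],[0,-0.61,0.13],[0,-0.57,0.24]],"roll":[0,0,0,0,0,0,0,0,0,0]}' 10
python3 -m pendant '{"grip":[0.5,0.5,0.5,0.5,0.5,0.5,0.5,0.5,0.5,0.5],"slide":[[0,-0.57,0.25],[0,-0.51,0.35],[0,-0.51,0.36],[0,-0.43,0.45],[0,-0.42,0.45],[0,-0.33,0.52],[0,-0.33,0.53],[0,-0.22,0.58],[0,-0.22,0.58],[0,0,0.1]],"roll":[0,0,0,0,0,0,0,0,0,0]}'
python3 - <<'E'
from h import *
st()
E
```

```text
time: 54.98
ee_pos: [0.5032, 0.0952, 0.0986]
ee_rot: [2.287, 2.14, -0.011]
wrist_force: [1.0, 0.7, 0.9]
width: 0.055
grasp_force: 0.5
time: 55.82
ee_pos: [0.4685, 0.0971, 0.0594]
ee_rot: [2.284, 2.139, -0.008]
wrist_force: [-5.3, -0.9, 47.8]
width: 0.055
grasp_force: 23.6
t 55.82 tcp [0.4685 0.0971 0.0594] yaw_y -3.76 tilt [ 0.0046 -0.0127 -0.9999] F [-5.3079 -0.8788 47.8394] w 0.49 gf 23.61470367293805 j7 -1.28
```

```bash
python3 -m pendant '{"grip":[0.5,4,8.7,8.7,8.7,8.7,8.7,8.7,8.7,8.7],"slide":[[0,0,-1],[0,0,-1.5],[0,0,-2],[0,0,-2],[0,0,-2],[0,0,-2],[0,0,0],[0,0,0],[0,0,0],[0,0,0]],"roll":[0,0,0,0,0,0,0,0,0,0]}' 50
python3 look.py w11
python3 - <<'E'
from h import *
pic,d=optics.grab_frame("top"); P=cloud("top",d)
X,Y,Z=P[...,0],P[...,1],P[...,2]; H,S,V=hsv(pic)
comps(P,(X>.4)&(X<.6)&(Z>.028)&(Z<.04)&(Y<.2),"lid",300)
comps(P,(H<7)&(S>180)&(V>100)&(X>.55),"tray",300)
E
```

```text
time: 56.65
ee_pos: [0.4677, 0.0979, 0.1607]
ee_rot: [2.288, 2.141, -0.015]
wrist_force: [1.0, 1.2, -0.0]
width: 0.711
grasp_force: 0.0
t 56.65 tcp [0.4677 0.0979 0.1607] yaw_y -3.8 tilt [-0.0009 -0.0127 -0.9999] F [ 1.0026  1.1656 -0.0497] w 6.27 gf 0.0 j7 -1.09
tab uv [207. 187.] mean [0.4266 0.1015 0.027 ] rect [423.3 101.   32.   21.5  19.6] z 5/50/95 [0.0242 0.0281 0.0302]
lid uv [260. 179.] mean [0.4748 0.1048 0.0349] rect [473.9  96.8 160.5  69.2  86. ] z 5/50/95 [0.0334 0.0349 0.0362]
lid uv [268. 335.] mean [ 0.4735 -0.0618  0.0351] rect [473.6 -62.2  46.4  72.7  86.8] z 5/50/95 [0.0338 0.0352 0.0363]
lid uv [409. 220.] mean [ 0.4858 -0.2967  0.0352] rect [ 481.3 -287.6  165.2   65.4   89.3] z 5/50/95 [0.0326 0.0352 0.0377]
tray uv [361. 152.] mean [ 0.67   -0.1988  0.004 ] rect [ 667.  -207.1  125.2  366.2    0.9] z 5/50/95 [0.0012 0.0039 0.0072]
```

```bash
python3 -m pendant '{"grip":[8.8,8.8,8.8,8.8,8.8,8.8,8.8,8.8,8.8,8.8],"slide":[[1.3,0.3,0],[1.23,0.23,0],[0,0,0],[0,0,1.5],[0,0,2],[0,0,2],[0,0,2],[0,0,1],[0,0,0],[0,0,0]],"roll":[0,0,0,0,0,0,0,0,0,0]}' 50
python3 -c "
from h import *
st()"
```

```text
time: 57.58
ee_pos: [0.4754, 0.1228, 0.0763]
ee_rot: [2.286, 2.142, -0.012]
wrist_force: [0.2, 0.0, 0.2]
width: 0.998
grasp_force: 0.0
t 57.58 tcp [0.4754 0.1228 0.0763] yaw_y -3.74 tilt [ 0.0004 -0.0119 -0.9999] F [0.1958 0.0441 0.1875] w 8.79 gf 0.0 j7 -1.26
```

```bash
python3 -m pendant '{"grip":[8.8,8.8,8.8,8.8,8.8,8.8,8.8,6,6,6],"slide":[[0,-0.1,0.8],[0,0,0.9],[0,0,0.9],[0,0,0.9],[0,0,0.7],[0,0,0.2],[0,0,0],[0,0,0],[0,0,0],[0,0,0]],"roll":[0,0,0,0,0,0,0,0,0,0]}' 50
python3 -m pendant '{"grip":[6,6,6,6,6,6,6,6,6,6],"slide":[[0,0,0],[0,0,0],[0,0,0],[0,0,0],[0,0,-0.3],[0,0,-0.5],[0,0,-0.5],[0,0,-0.5],[0,0,-0.5],[0,0,-0.5]],"roll":[0,0,0,0,0,0,0,0,0,0]}'
python3 - <<'E'
from h import *
st(); c=cam("wrist"); pic,d=optics.grab_frame("wrist"); save(pic,"w12.png"); P=cloud("wrist",d,c)
comps(P,(P[...,2]>.035)&(P[...,2]<.085)&(P[...,0]>.38)&(P[...,0]<.55),"lid",800)
m=(P[...,2]>.035)&(P[...,2]<.085)&(abs(P[...,0]-.475)<.025)&(P[...,1]>.1)
q=P[m]; A=np.c_[q[:,:2],np.ones(len(q))]; print(np.linalg.lstsq(A,q[:,2],rcond=None)[0])
E
```

```text
time: 58.42
ee_pos: [0.4752, 0.1219, 0.0331]
ee_rot: [2.287, 2.139, -0.009]
wrist_force: [2.0, 0.1, -0.2]
width: 0.795
grasp_force: 0.7
time: 59.25
ee_pos: [0.4744, 0.1219, 0.0611]
ee_rot: [2.287, 2.14, -0.011]
wrist_force: [-0.7, 0.9, -4.6]
width: 0.791
grasp_force: 50.0
t 59.25 tcp [0.4744 0.1219 0.0611] yaw_y -3.82 tilt [ 0.0009 -0.0117 -0.9999] F [-0.6558  0.8878 -4.5777] w 6.97 gf 49.99758280813694 j7 -1.3
lid uv [404.  23.] mean [0.5355 0.2214 0.0605] rect [534.3 225.9  16.1  17.4   7.9] z 5/50/95 [0.0373 0.0595 0.0831]
lid uv [253. 222.] mean [0.4761 0.147  0.0628] rect [475.9 145.4  65.3 104.6  86.1] z 5/50/95 [0.0488 0.063  0.0769]
lid uv [253. 335.] mean [0.4721 0.0858 0.0626] rect [475.9  83.2  34.5  78.2  75.1] z 5/50/95 [0.0614 0.0627 0.0636]
[-0.0071 -0.0838  0.0781]
```

```bash
python3 -m pendant '{"grip":[6,6,6,6,6,6,6,6,6,6],"slide":[[0,0,-1.5],[0,0,-2],[0,0,-2],[0,0,-1.5],[0,0,0],[-2,1,0],[-2.6,1.25,0],[-2.6,1.25,0],[-2.6,1.25,0],[-2.6,1.25,0]],"roll":[0,0,0,-2.2,-2.3,0,0,0,0,0]}' 55
python3 -m pendant '{"grip":[6,6,6,6,6,6,6,6,6,6],"slide":[[-2.6,1.25,0],[-2.6,1.25,0],[-2.6,1.25,0],[-2.6,1.25,0],[-2.6,1.25,0],[-2.6,1.25,0],[-2.6,1.25,0],[-2.6,1.25,0],[-2.6,1.25,0],[-2.6,1.25,0]],"roll":[0,0,0,0,0,0,0,0,0,0]}' 55
python3 -m pendant '{"grip":[6,6,6,6,6,6,6,6,6,6],"slide":[[0,0,0],[0,0,0],[0,0,0],[0,0,0],[0,0,0],[0,0,0],[0,0,0],[0,0,0],[0,0,0],[0,0,0]],"roll":[0,0,0,0,0,0,0,0,0,0]}' 55
python3 - <<'E'
from h import *
s,_=st(); c=cam("wrist"); pic,d=optics.grab_frame("wrist"); save(pic,"w13.png"); P=cloud("wrist",d,c)
z=s["ee_pos"][2]; comps(P,(abs(P[...,2]-z-.0017)<.012)&(P[...,0]>.5),"lid",600)
E
```

```text
time: 60.13
ee_pos: [0.5358, -0.0021, 0.1321]
ee_rot: [2.202, 2.229, -0.013]
wrist_force: [1.8, 0.3, -5.3]
width: 0.791
grasp_force: 55.0
time: 60.97
ee_pos: [0.6632, -0.2604, 0.1346]
ee_rot: [2.203, 2.23, -0.014]
wrist_force: [1.5, 0.7, -4.7]
width: 0.787
grasp_force: 55.0
time: 61.8
ee_pos: [0.6641, -0.2588, 0.1353]
ee_rot: [2.201, 2.228, -0.012]
wrist_force: [-0.3, 0.4, -3.8]
width: 0.788
grasp_force: 55.0
t 61.8 tcp [ 0.6641 -0.2588  0.1353] yaw_y 0.7 tilt [ 0.0011 -0.0118 -0.9999] F [-0.3023  0.361  -3.83  ] w 6.94 gf 54.9975711107254 j7 -0.18
lid uv [252. 222.] mean [ 0.6637 -0.2336  0.1369] rect [ 664.  -235.3  101.6   64.8    0.2] z 5/50/95 [0.1331 0.137  0.1389]
lid uv [252. 335.] mean [ 0.6645 -0.295   0.1367] rect [ 664.5 -295.7   68.1   24.     0.9] z 5/50/95 [0.1355 0.1368 0.1377]
```

```bash
python3 -m pendant '{"grip":[6,6,6,6,6,6,6,6,6,6],"slide":[[-0.5,0.2,0],[-0.5,0.2,0],[0,0,1],[0,0,1.5],[0,0,1.5],[0,0,1.5],[0,0,1.5],[0,0,1],[0,0,0.5],[0,0,0]],"roll":[0,0,0,0,0,0,0,0,0,0]}' 55
python3 -m pendant '{"grip":[6,6,6,6,6,6,6,6,6,6],"slide":[[0,0,0.2],[0,0,0.2],[0,0,0.2],[0,0,0.2],[0,0,0.2],[0,0,0.1],[0,0,0],[0,0,0],[0,0,0],[0,0,0]],"roll":[0,0,0,0,0,0,0,0,0,0]}' 55
python3 -c "
from h import *
st()"
```

```text
time: 62.68
ee_pos: [0.6673, -0.2693, 0.0483]
ee_rot: [2.203, 2.231, -0.014]
wrist_force: [-0.7, 0.2, -4.8]
width: 0.787
grasp_force: 55.0
time: 63.52
ee_pos: [0.6684, -0.2699, 0.0395]
ee_rot: [2.202, 2.228, -0.012]
wrist_force: [0.5, 0.8, -4.3]
width: 0.788
grasp_force: 55.0
t 63.52 tcp [ 0.6684 -0.2699  0.0395] yaw_y 0.69 tilt [ 0.0014 -0.0117 -0.9999] F [ 0.4919  0.7771 -4.3034] w 6.94 gf 54.99748818576336 j7 -0.2
```

```bash
python3 -m pendant '{"grip":[6,6,6,6,7.8,7.8,7.8,7.8,7.8,7.8],"slide":[[0,0,0.1],[0,0,0.1],[0,0,0],[0,0,0],[0,0,0],[0,0,0],[0,0,0],[0,0,0],[0,0,0],[0,0,0]],"roll":[0,0,0,0,0,0,0,0,0,0]}' 55
python3 -m pendant '{"grip":[7.8,7.8,7.8,7.8,5,0.5,0.5,0.5,0.5,0.5],"slide":[[0,0,-0.5],[0,0,-1],[0,0,-2],[0,0,-2.5],[0,0,-2.5],[0,0,-2.5],[0,0,-2.5],[0,0,0],[0,0,0],[0,0,0]],"roll":[0,0,0,0,0,0,0,0,0,0]}' 10
python3 - <<'E'
from h import *
st(); c=cam("wrist"); pic,d=optics.grab_frame("wrist"); save(pic,"w14.png"); P=cloud("wrist",d,c)
comps(P,(P[...,2]>.03)&(P[...,2]<.046)&(P[...,0]>.55)&(P[...,0]<.75),"lid",400)
E
```

```text
time: 64.35
ee_pos: [0.6685, -0.2699, 0.0377]
ee_rot: [2.201, 2.228, -0.011]
wrist_force: [-0.4, -0.3, 0.0]
width: 0.882
grasp_force: 0.0
time: 65.18
ee_pos: [0.6678, -0.2684, 0.1724]
ee_rot: [2.202, 2.229, -0.013]
wrist_force: [0.6, 0.6, -0.4]
width: 0.457
grasp_force: 0.0
t 65.18 tcp [ 0.6678 -0.2684  0.1724] yaw_y 0.7 tilt [ 0.0006 -0.012  -0.9999] F [ 0.6259  0.6104 -0.3776] w 4.03 gf 0.0 j7 -0.13
lid uv [252. 204.] mean [ 0.6673 -0.2869  0.0381] rect [ 657.5 -294.6   90.4  159.6    0.8] z 5/50/95 [0.0365 0.0383 0.0395]
```

View pics/w14.png

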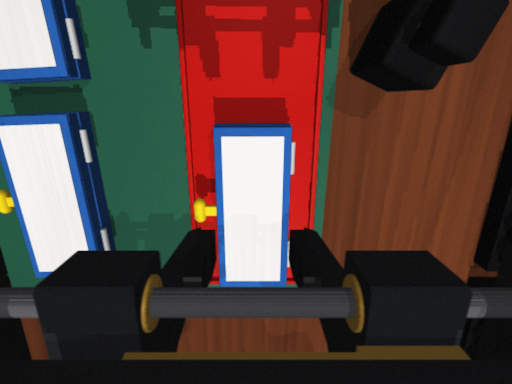

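```bash
python3 -m pendant '{"grip":[0.5,0.5,0.5,0.5,0.5,0.5,0.5,0.5,0.5,0.5],"slide":[[0,0,0],[3.15,-0.48,0],[3.15,-0.48,0],[3.15,-0.48,0],[3.15,-0.48,0],[3.15,-0.48,0],[3.15,-0.48,0],[3.15,-0.48,0],[3.15,-0.48,0],[3.15,-0.48,0]],"roll":[0.5,0,0,0,0,0,0,0,0,0]}'
python3 -m pendant '{"grip":[0.5,0.5,0.5,0.5,0.5,0.5,0.5,0.5,0.5,0.5],"slide":[[3.15,-0.48,0],[3.15,-0.48,0],[3.15,-0.48,0],[3.15,-0.48,0],[3.15,-0.48,0],[3.15,-0.48,0],[3.15,-0.48,0],[3.15,-0.48,0],[3.15,-0.48,0],[0,0,0]],"roll":[0,0,0,0,0,0,0,0,0,0]}'
python3 -m pendant '{"grip":[0.5,0.5,0.5,0.5,0.5,0.5,0.5,0.5,0.5,0.5],"slide":[[0,0,0],[0,0,0],[0,0,1],[0,0,2],[0,0,2],[0,0,2],[0,0,0],[0,0,0],[0,0,0],[0,0,0]],"roll":[0,0,0,0,0,0,0,0,0,0]}'
python3 - <<'E'
from h import *
st()
for n in("top","scene"):
    pic,d=optics.grab_frame(n); P=cloud(n,d); X,Y,Z=P[...,0],P[...,1],P[...,2]
    comps(P,(X>.72)&(X<.86)&(Y<-.06)&(Y>-.26)&(Z>.02)&(Z<.13),"bottle",30)
    comps(P,(X>.6)&(X<.72)&(Y<0)&(Y>-.4)&(Z>.03)&(Z<.05),"case2lid",100)
E
```

```text
time: 66.07
ee_pos: [0.6231, 0.0162, 0.168]
ee_rot: [2.213, 2.219, -0.014]
wrist_force: [-0.3, -0.2, 0.2]
width: 0.055
grasp_force: 0.0
time: 66.9
ee_pos: [0.5759, 0.3079, 0.1654]
ee_rot: [2.206, 2.235, -0.006]
wrist_force: [0.1, 1.6, 0.4]
width: 0.058
grasp_force: 0.0
time: 67.73
ee_pos: [0.5808, 0.2976, 0.0969]
ee_rot: [2.212, 2.217, -0.008]
wrist_force: [0.1, 0.0, -0.0]
width: 0.058
grasp_force: 0.0
t 67.73 tcp [0.5808 0.2976 0.0969] yaw_y 0.14 tilt [ 0.0029 -0.0104 -0.9999] F [ 0.1354  0.0067 -0.0395] w 0.51 gf 0.0 j7 -1.1
bottle uv [346. 103.] mean [ 0.778  -0.1422  0.0766] rect [ 785.8 -148.3   60.    46.    67.2] z 5/50/95 [0.0279 0.0747 0.1117]
case2lid uv [402. 150.] mean [ 0.6656 -0.2925  0.0382] rect [ 656.9 -294.2   90.2  162.3    0.6] z 5/50/95 [0.0345 0.0383 0.0411]
bottle uv [120. 216.] mean [ 0.7954 -0.136   0.0748] rect [ 789.1 -147.    61.6   45.    67.1] z 5/50/95 [0.028  0.0744 0.1127]
case2lid uv [114. 169.] mean [ 0.6704 -0.2902  0.0386] rect [ 659.8 -294.9   90.   165.5    1.2] z 5/50/95 [0.0331 0.0389 0.0425]
```

```bash
python3 -m pendant '{"grip":[0.5,0.5,0.5,0.5,0.5,0.5,0.5,0.5,0.5,0.5],"slide":[[0.1,-0.6,-0.56],[0,-0.5,0],[0,-0.46,0],[0,-0.6,-0.12],[0,-0.61,-0.11],[0,-0.62,0],[0,-0.62,0],[0,-0.6,0.13],[0,-0.61,0.13],[0,-0.57,0.24]],"roll":[0,0,0,0,0,0,0,0,0,0]}' 10
python3 -m pendant '{"grip":[0.5,0.5,0.5,0.5,0.5,0.5,0.5,0.5,0.5,0.5],"slide":[[0,-0.57,0.25],[0,-0.51,0.35],[0,-0.51,0.36],[0,-0.43,0.45],[0,-0.42,0.45],[0,-0.33,0.52],[0,-0.33,0.53],[0,-0.22,0.58],[0,-0.22,0.56],[0,0,0]],"roll":[0,0,0,0,0,0,0,0,0,0]}'
python3 -m pendant '{"grip":[0.5,0.5,4,8.8,8.8,8.8,8.8,8.8,8.8,8.8],"slide":[[0,0,0],[0,0,-1],[0,0,-1.5],[0,0,-2],[0,0,-2],[0,0,-2],[0,0,-2],[0,0,0],[0,0,0],[0,0,0]],"roll":[0,0,0,0,0,0,0,0,0,0]}' 50
python3 look.py w15
```

```text
time: 68.67
ee_pos: [0.5214, 0.2985, 0.0985]
ee_rot: [2.211, 2.219, -0.011]
wrist_force: [0.5, 0.2, 0.9]
width: 0.059
grasp_force: 0.5
time: 69.5
ee_pos: [0.4873, 0.2979, 0.0599]
ee_rot: [2.209, 2.217, -0.009]
wrist_force: [-2.9, -3.5, 18.8]
width: 0.057
grasp_force: 9.8
time: 70.33
ee_pos: [0.4864, 0.2983, 0.162]
ee_rot: [2.211, 2.218, -0.014]
wrist_force: [-1.1, -1.0, 0.1]
width: 0.639
grasp_force: 0.0
t 70.33 tcp [0.4864 0.2983 0.162 ] yaw_y 0.17 tilt [ 0.0003 -0.013  -0.9999] F [-1.1209 -1.0352  0.113 ] w 5.63 gf 0.0 j7 -1.23
tab uv [207. 186.] mean [0.4449 0.299  0.027 ] rect [440.8 297.3  33.4  22.4  29.5] z 5/50/95 [0.0238 0.0278 0.0305]
lid uv [259. 179.] mean [0.4925 0.3058 0.0349] rect [491.9 297.7  69.5 160.2   0.1] z 5/50/95 [0.0334 0.0349 0.0361]
```

```bash
python3 -m pendant '{"grip":[8.8,8.8,8.8,8.8,8.8,8.8,8.8,8.8,8.8,8.8],"slide":[[1,0.25,0],[1,0.2,0],[0.94,0,0],[0,0,1],[0,0,1.4],[0,0,1.4],[0,0,1.4],[0,0,1.4],[0,0,1],[0,0,0.3]],"roll":[0,0,0,0,0,0,0,0,0,0]}' 50
python3 -c "
from h import *
st()"
```

```text
time: 71.22
ee_pos: [0.49, 0.3269, 0.0813]
ee_rot: [2.211, 2.22, -0.017]
wrist_force: [-0.4, 0.1, 0.1]
width: 1.002
grasp_force: 0.0
t 71.22 tcp [0.49   0.3269 0.0813] yaw_y 0.23 tilt [-0.0014 -0.0139 -0.9999] F [-0.439   0.1245  0.1389] w 8.82 gf 0.0 j7 -1.32
```

```bash
python3 -m pendant '{"grip":[8.8,8.8,8.8,8.8,8.8,8.8,8.8,6,6,6],"slide":[[0.05,0.1,0.8],[0,0,0.9],[0,0,1],[0,0,1],[0,0,0.8],[0,0,0.3],[0,0,0],[0,0,0],[0,0,0],[0,0,0]],"roll":[0,0,0,0,0,0,0,0,0,0]}' 55
python3 -m pendant '{"grip":[6,6,6,6,6,6,6,6,6,6],"slide":[[0,0,0],[0,0,0],[0,0,0],[0,0,0],[0,0,-0.5],[0,0,-1.5],[0,0,-2],[0,0,-2],[0,0,-2],[0,0,-2]],"roll":[0,0,0,0,0,0,0,0,0,0]}'
python3 - <<'E'
from h import *
s,_=st(); c=cam("wrist"); pic,d=optics.grab_frame("wrist"); P=cloud("wrist",d,c)
z=s["ee_pos"][2]; comps(P,(abs(P[...,2]-z-.0017)<.012),"lid",600)
E
```

```text
time: 72.05
ee_pos: [0.4924, 0.3277, 0.0361]
ee_rot: [2.211, 2.219, -0.01]
wrist_force: [0.2, 0.1, -0.4]
width: 0.794
grasp_force: 0.0
time: 72.88
ee_pos: [0.4912, 0.3278, 0.1358]
ee_rot: [2.212, 2.219, -0.015]
wrist_force: [0.4, -0.6, -3.8]
width: 0.783
grasp_force: 55.0
t 72.88 tcp [0.4912 0.3278 0.1358] yaw_y 0.19 tilt [-0.0008 -0.0131 -0.9999] F [ 0.4273 -0.6398 -3.813 ] w 6.9 gf 54.99764084815979 j7 -1.26
lid uv [252. 227.] mean [0.4911 0.3493 0.135 ] rect [491.4 347.7 101.7  62.1   0.7] z 5/50/95 [0.132  0.1348 0.1398]
lid uv [252. 335.] mean [0.4912 0.2885 0.1341] rect [491.2 288.2  68.1  25.    0.1] z 5/50/95 [0.1329 0.1342 0.1352]
```

```bash
python3 -m pendant '{"grip":[6,6,6,6,6,6,6,6,6,6],"slide":[[0,0,0],[-1.5,0.6,0],[-2.5,1,0],[-2.5,1,0],[-2.5,1,0],[-2.5,1,0],[-2.5,1,0],[-2.5,1,0],[-2.5,1,0],[-2.5,1,0]],"roll":[-0.4,0,0,0,0,0,0,0,0,0]}'
python3 -m pendant '{"grip":[6,6,6,6,6,6,6,6,6,6],"slide":[[-2.5,1,0],[-2.5,1,0],[-2.5,1,0],[-2.5,1,0],[-2.5,1,0],[-2.5,1,0],[-2.5,1,0],[-2,0.3,0],[0,0,0],[0,0,0]],"roll":[0,0,0,0,0,0,0,0,0,0]}'
python3 -m pendant '{"grip":[6,6,6,6,6,6,6,6,6,6],"slide":[[0,0,0],[0,0,0],[0,0,0],[0,0,0],[0,0,0],[0,0,0],[0,0,0],[0,0,0],[0,0,0],[0,0,0]],"roll":[0,0,0,0,0,0,0,0,0,0]}'
python3 - <<'E'
from h import *
s,_=st(); c=cam("wrist"); pic,d=optics.grab_frame("wrist"); P=cloud("wrist",d,c)
z=s["ee_pos"][2]; comps(P,(abs(P[...,2]-z-.0017)<.012),"lid",600)
E
```

```text
time: 73.77
ee_pos: [0.5793, 0.1125, 0.136]
ee_rot: [2.204, 2.228, -0.017]
wrist_force: [0.3, -0.5, -4.6]
width: 0.783
grasp_force: 55.0
time: 74.6
ee_pos: [0.6537, -0.0821, 0.1378]
ee_rot: [2.209, 2.225, -0.018]
wrist_force: [-1.3, 1.8, -3.7]
width: 0.785
grasp_force: 55.0
time: 75.43
ee_pos: [0.6553, -0.0798, 0.1406]
ee_rot: [2.204, 2.226, -0.012]
wrist_force: [-0.0, -0.1, -4.9]
width: 0.78
grasp_force: 55.0
t 75.43 tcp [ 0.6553 -0.0798  0.1406] yaw_y 0.59 tilt [ 0.0012 -0.0117 -0.9999] F [-0.0107 -0.1475 -4.8773] w 6.88 gf 54.99732792377472 j7 -0.5
lid uv [252. 227.] mean [ 0.655  -0.0582  0.1397] rect [655.  -59.9 102.1  61.8   0.4] z 5/50/95 [0.1367 0.1395 0.1445]
lid uv [252. 335.] mean [ 0.6555 -0.1191  0.1388] rect [ 655.5 -119.8   68.2   24.8    0.1] z 5/50/95 [0.1375 0.1388 0.1398]
```

```bash
python3 -m pendant '{"grip":[6,6,6,6,6,6,6,6,6,6],"slide":[[-0.2,-0.3,0],[0,-0.25,0],[0,0,1],[0,0,1.5],[0,0,1.5],[0,0,1.5],[0,0,1.5],[0,0,1.2],[0,0,0.6],[0,0,0]],"roll":[0,0,0,0,0,0,0,0,0,0]}'
python3 -m pendant '{"grip":[6,6,6,6,6,6,6,6,6,6],"slide":[[0,0,0.2],[0,0,0.2],[0,0,0.2],[0,0,0.2],[0,0,0.2],[0,0,0.1],[0,0,0],[0,0,0],[0,0,0],[0,0,0]],"roll":[0,0,0,0,0,0,0,0,0,0]}'
python3 -c "
from h import *
st()"
```

```text
time: 76.32
ee_pos: [0.6487, -0.0828, 0.0503]
ee_rot: [2.205, 2.229, -0.015]
wrist_force: [-0.1, 0.2, -4.8]
width: 0.784
grasp_force: 55.0
time: 77.15
ee_pos: [0.65, -0.0829, 0.0417]
ee_rot: [2.203, 2.226, -0.011]
wrist_force: [1.1, 0.3, -4.1]
width: 0.785
grasp_force: 55.0
t 77.15 tcp [ 0.65   -0.0829  0.0417] yaw_y 0.59 tilt [ 0.0014 -0.0116 -0.9999] F [ 1.1097  0.3236 -4.0736] w 6.92 gf 54.99739050865173 j7 -0.58
```

```bash
python3 -m pendant '{"grip":[6,6,6,6,7.8,7.8,7.8,7.8,7.8,7.8],"slide":[[0,0,0.1],[0,0,0.1],[0,0,0],[0,0,0],[0,0,0],[0,0,0],[0,0,0],[0,0,0],[0,0,0],[0,0,0]],"roll":[0,0,0,0,0,0,0,0,0,0]}'
python3 -m pendant '{"grip":[7.8,7.8,7.8,7.8,7.8,7.8,7.8,7.8,7.8,7.8],"slide":[[0,0,-0.5],[0,0,-1],[0,0,-2],[0,0,-2.5],[0,0,-2.5],[0,0,-2.5],[0,0,-2.5],[2.5,0,-2],[2.5,0,-2],[2.5,0,-1]],"roll":[0,0,0,0,0,0,0,0,0,0]}'
python3 -m pendant '{"grip":[7.8,7.8,7.8,7.8,7.8,7.8,7.8,7.8,7.8,7.8],"slide":[[2.5,0,0],[2.5,0,0],[2.5,0,0],[2.5,0,0],[2.5,0,0],[0,0,0],[0,0,0],[0,0,0],[0,0,0],[0,0,0]],"roll":[0,0,0,0,0,0,0,0,0,0]}'
python3 - <<'E'
from h import *
st()
pic,d=optics.grab_frame("scene"); save(pic,"scene9.png"); P=cloud("scene",d); X,Y,Z=P[...,0],P[...,1],P[...,2]
comps(P,(X>.4)&(X<.73)&(Z>.028)&(Z<.046)&(Y<.45)&(Y>-.45),"lidS",150)
H,S,V=hsv(pic); comps(P,(H>8)&(H<22)&(S>80)&(V>130)&(Z>.008)&(Z<.03)&(X<.75)&(X>.3)&(np.abs(Y)<.45),"wood",60)
pic,d=optics.grab_frame("top"); P=cloud("top",d); save(pic,"top9.png"); X,Y,Z=P[...,0],P[...,1],P[...,2]
m=(X>.4)&(X<.73)&(Z>.028)&(Z<.046)&(Y<.45)&(Y>-.45)
k,l,s_,ct=cv2.connectedComponentsWithStats(m.astype(np.uint8))
comps(P,m,"lidT",150)
for i in range(1,k):
    if s_[i,4]>150:
        q=P[l==i]; q=q[q[:,2]>np.median(q[:,2])-.003]; print("slope",np.linalg.lstsq(np.c_[q[:,:2],np.ones(len(q))],q[:,2],rcond=None)[0][:2])
E
```

```text
time: 77.98
ee_pos: [0.65, -0.083, 0.0397]
ee_rot: [2.203, 2.226, -0.011]
wrist_force: [-0.1, -0.3, 0.3]
width: 0.879
grasp_force: 0.0
time: 78.82
ee_pos: [0.6499, -0.0048, 0.2276]
ee_rot: [2.203, 2.223, -0.005]
wrist_force: [0.3, 1.4, -0.1]
width: 0.889
grasp_force: 0.0
time: 79.65
ee_pos: [0.6479, 0.1173, 0.2223]
ee_rot: [2.206, 2.223, -0.013]
wrist_force: [-0.4, -0.3, -0.6]
width: 0.881
grasp_force: 0.0
t 79.65 tcp [0.6479 0.1173 0.2223] yaw_y 0.46 tilt [ 0.0012 -0.0128 -0.9999] F [-0.3512 -0.2716 -0.6145] w 7.76 gf 0.0 j7 -0.72
lidS uv [159. 132.] mean [ 0.481  -0.2836  0.0353] rect [ 470.6 -288.    90.7  165.6    2.2] z 5/50/95 [0.0308 0.0354 0.0392]
lidS uv [198. 153.] mean [ 0.485  -0.1252  0.0354] rect [ 479.3 -120.8   72.   120.8    3.3] z 5/50/95 [0.0312 0.0354 0.0393]
lidS uv [114. 170.] mean [ 0.671  -0.29    0.0385] rect [ 660.4 -293.7  163.3   92.6   89.1] z 5/50/95 [0.0318 0.039  0.0425]
lidS uv [166. 192.] mean [ 0.6529 -0.1088  0.0383] rect [ 642.5 -113.5   92.6  164.5    1.2] z 5/50/95 [0.0315 0.0388 0.0423]
wood uv [305. 267.] mean [0.6347 0.3268 0.0196] rect [632.5 323.2  76.4  21.8  79.4] z 5/50/95 [0.0146 0.0202 0.0232]
lidT uv [327. 227.] mean [ 0.4729 -0.0901  0.0353] rect [475.1 -97.8  67.9 160.1   3.6] z 5/50/95 [0.0327 0.0353 0.038 ]
slope [ 0.0022 -0.0021]
```

View pics/scene9.png

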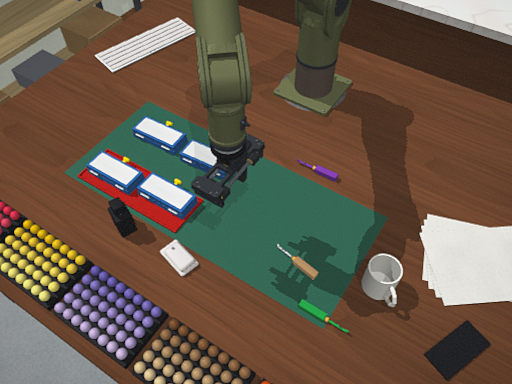

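```bash
python3 - <<'E'
from h import *
st(); pic,d=optics.grab_frame("scene"); P=cloud("scene",d)
for x,y in((.477,-.288),(.474,-.13),(.668,-.294),(.651,-.113)):
    m=(abs(P[...,0]-x)<.028)&(abs(P[...,1]-y)<.065)&(P[...,2]>.03)&(P[...,2]<.05); q=P[m]
    print(len(q),np.linalg.lstsq(np.c_[q[:,:2]-[x,y],np.ones(len(q))],q[:,2],rcond=None)[0])
E
```

```text
t 79.75 tcp [0.6478 0.1178 0.2222] yaw_y 0.49 tilt [ 0.0012 -0.0122 -0.9999] F [ 0.0659  0.1086 -0.9902] w 7.81 gf 0.0 j7 -0.72
530 [-0.0021 -0.0023  0.0361]
437 [0.0024 0.0028 0.0359]
658 [-0.0013 -0.0028  0.0394]
734 [0.0047 0.004  0.0394]
```

All lids are flat and shut; the robot is clear.

```bash
python3 -c "
from station import arm
print(arm.finish_job())"
```

```text
the job is handed in; nothing more can be done
None
```

I handed the job in at about 80 s: both free-swinging cases are shut on the desk with a hook in each, both stiff cases are shut and empty in the red tray, and the spare hook is on the desk; my last camera checks showed every lid flat, but no verdict came back.

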